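Charge the crimper's feed hopper and hang up the tote

ROBOT

A 6-joint arm with a two-finger parallel gripper is mounted at the origin on the work surface. World frame = base frame: x ahead of the robot, y to its left, z up, the work surface at z = 0. Lengths are in m, angles in rad, forces in N, time in s.
With the tool pointing down it reaches from about 0.4 to 0.825 m from the base axis. Payload 7 kg.
Tool frame: the origin (TCP) lies on the centre line of the jaws, within the pads' length; the fingertips stand 22 mm ahead of it and the grasp point (between the pads) lies 3 mm ahead of it; z points along the fingers, y is the line along which they close (so a half turn about z gives the same grasp; the last joint's range is limited). The gripper opens to 88 mm and grips with 3 to 60 N. Pads are 19 mm wide; open, the fingers measure 130 mm over their backs; the gripper's body (78 mm by 193 mm) begins 47 mm behind the grasp point.
Start: joints at [1.469, 0.359, 0.012, 0, -1.224, -0.288], TCP at [0.257, 0.624, 0.249] pointing down, gripper open.
Joint ranges: [-3.07, 3.07], [-1.43, 2.12], [-1.02, 1.25], [-3.03, 1.67], [-3.05, -0], [-3.03, 3.03]. Speed limits (rad/s): [2.39, 2.39, 3.01, 3.14, 3.14, 3.14].

INTERFACE

Orientations are given as [roll, pitch, yaw] about the fixed x, y, z axes, in that order (R = Rz(yaw) Ry(pitch) Rx(roll)).
In Python, from station import arm gives the robot as it stands.
- The arm moves only by the tool arm_command, never from a script. Its argument "series" is one flat list of numbers, 7 for each row, row after row: the turn, a rotation vector about the tool's x, y, z each as a share of 90 degrees, from -1 to 1, then the shift along the tool's x, y, z each as a share of 0.1 m, from -1 to 1, then the opening, from 0 (shut) to 1 (fully open). A call has 1 to 8 rows; each row is the pose to reach, as a shift and turn from the pose commanded when the call began, along the tool's axes at that moment; what a row does not reach only later rows make up. A row lasts 1/8 s, in which the tool goes at most 62.5 mm and 10.7 degrees, less where a joint would pass 70% of its speed; a pose out of reach is approached as far as the arm can. A call with a number of a shift or a turn outside -1 to 1 is refused whole. A call with a gripper value outside its range is refused whole. The fingers move at their own pace and stop on an object; "force" is the grip in N (left out, the last holds). Time passes only in rows, so rows that repeat a pose let the fingers close. It gives the time, the measured TCP pose, the force, the opening and the grip force at its end, in the units of the state.
- arm.get_state(): the state, without advancing time (a new reading comes with each control period).
- arm.grab_frame(name): name is "scene" or "top" or "wrist"; returns the picture (384x512x3 uint8, blue, green, red); there is no depth.
- arm.camera_model(name): a dict with "fovy" (degrees; the focal length in pixels is half the picture's height over the tangent of half this angle, whatever the lens; pixels are square), "cx", "cy" (the principal point, pixels), "pose" (4x4, takes a point from camera to world coordinates). Camera axes: x right, y down, z forward; pixel columns grow to the right and rows downward; lengths in m; the calibration is good to about 2 mm. The wrist camera is an equidistant fisheye: a pixel r from the principal point sees the ray r / f radians off the axis. A picture is of the moment at which its call begins: read the wrist's pose just before it. camera_model takes no time and is no camera call; for the wrist camera it gives the pose at the moment of the call.
- arm.job_done(): hands the job in; it is judged then, once.
The state is a dict: "t": time; "q": joint angles; "qd": joint speeds; "joint_efforts": joint torques, N m; "eef_pos": TCP position; "ee_rot": TCP orientation; "force": force on the tool from outside, world axes, zero at the start; "moment": the same for the moment, N m; "width": finger opening in m; "gripper_force": force on a finger pad.
Only numpy, scipy, OpenCV 4.12 (cv2) and the standard library are available. Lean on these libraries where they do the work, as an engineer would, in place of code of your own. Each camera call takes 0.05 s, during which the arm holds its last target. There are 200 camera calls.

TASK

Pick up the yellow tote by its black grip bar and tip it over the blue feed hopper so that all four aluminium corner cleats end up in the hopper. Then hang the empty tote by its grip bar on both prongs of the red hook stand and let it hang there level and still, without disturbing the other things on the bench.

Things in the scene. Friction and masses are not known exactly. Their poses are not given: they have to be found in the camera images.
- tote: yellow scoop-fronted open tote, 157 long (x), 172 wide, walls 40 high, 4 thick, about 0.32 kg. Origin: centre of its underside below the bar; x points to the open front, z up. Floor 4 thick from x = -65 to 60, then a ramp rising 20 degrees to the lip at x = 90, z = 15. Rear wall at x = -67. Black grip bar along y over the origin: 16 thick, z = 92 to 118, 160 long between uprights; open below.
- tote_bar (a point): centre of the tote's grip bar, 105 above the tote's underside; axes as the tote
- cleat0: one of four L-shaped aluminium corner cleats, legs 50 x 50, 18 wide, 22 tall, 55 g, lying in the tote at the start; origin: centre of the 50 x 50 square, on the underside
- cleat1: one of four L-shaped aluminium corner cleats, legs 50 x 50, 18 wide, 22 tall, 55 g, lying in the tote at the start; origin: centre of the 50 x 50 square, on the underside
- cleat2: one of four L-shaped aluminium corner cleats, legs 50 x 50, 18 wide, 22 tall, 55 g, lying in the tote at the start; origin: centre of the 50 x 50 square, on the underside
- cleat3: one of four L-shaped aluminium corner cleats, legs 50 x 50, 18 wide, 22 tall, 55 g, lying in the tote at the start; origin: centre of the 50 x 50 square, on the underside
- hopper: fixed blue open-topped feed hopper on a grey base. Origin: centre of its underside on the bench, z up. Rim at z = 142; mouth inside about 225 (x) by 246 (y); the x sides slope in to a flat steel floor at z = 42, 125 long; the y sides are upright plates, outer faces at y = +-127; nothing stands above the rim
- hook: fixed red hook stand with two level steel prongs. Origin: on the bench below the hanging place, z up. Prongs 8 in diameter, tops at z = 235, at y = +-40; they run towards -x from a cross plate (front face x = 98, up to z = 242) and end at x = -44 in tips bent up to z = 251. Post 30 wide at x = 106 to 130. Base plate 8 thick, x = -10 to 150
- hook_seat (a point): the hanging place: midway between the prongs, level with their tops, 235 above the bench; axes as the hook stand. The tote hangs with its bar across both prongs, the bar's centre near here (13 above), either way round
- mallet: bystander, leave alone: rubber mallet, 260 long, lying on the bench; origin at its underside or axis
- oil: bystander, leave alone: green bottle, 60 in diameter, 150 tall; origin at its underside or axis
- spool: bystander, leave alone: red spool, 110 in diameter, 60 tall, standing on a flange; origin at its underside or axis
- mug: bystander, leave alone: white mug, 80 in diameter, 90 tall; origin at its underside or axis
- driver: bystander, leave alone: screwdriver, 200 long, lying; origin at its underside or axis
- offcut: bystander, leave alone: aluminium profile offcut 60 x 180 x 40; origin at its underside or axis
- carton: bystander, leave alone: cardboard carton 160 x 130 x 90; origin at its underside or axis
Not all that is in view belongs to the job. What is shaped like the cleat0 but orange or turquoise is not meant. Leave any purple look-alike of the tote alone.

How it is judged:
By the outcome, as a careful person would: the job done as asked, in the order asked, and still so for the second after the job is handed in, with the robot touching nothing.
It also fails if it takes over 67 s, if anything falls off the work surface, if the arm or the gripper's body presses on something with over 40 N, if the wrist force passes 120 N, or if a joint passes its speed limit or range.

## Working session

There is one attempt and no reset: what is moved stays moved. The work goes in short steps, Python scripts to look and compute and a tool call to move; the robot and the scene stay as the last step left them, time stands still between calls to the robot, and variables do not carry over. Pictures are saved under pics/ and viewed, at most 10 in all, crops included, and the job is handed in when it is done.

Besides the shell and the picture viewer there is one more tool, called in YAML: its name, and indented under it one key for each argument. arm_command: Moves the arm, as the interface text tells. Its arguments: {"type":"object","properties":{"series":{"type":"array"},"force":{"type":"number"}},"required":["series"]}

```bash
mkdir -p pics; ls; python3 - <<'E'
from station import arm
import cv2,numpy as np
s=arm.get_state();print(s)
for n in("scene","top"):
    im=arm.grab_frame(n);cv2.imwrite(f"pics/{n}0.png",im)
    c=arm.camera_model(n);print(n,c)
E
```

```text
pics
{'t': 0.0, 'q': array([ 1.46909331e+00,  3.59359853e-01,  1.10915157e-02, -3.38749132e-04,
       -1.22409590e+00, -2.88111137e-01]), 'qd': array([-1.00503003e-03, -7.34185520e-04, -1.74005645e-05,  1.61042588e-04,
       -8.33920163e-04, -5.85425401e-04]), 'joint_efforts': array([ 4.19389371e-04, -5.82715809e+01,  2.93070495e+01,  6.99703753e+00,
        6.97188894e-03, -1.59509377e-04]), 'eef_pos': array([0.25635967, 0.62395163, 0.24765641]), 'ee_rot': array([ 3.13999888e+00, -1.40225227e-04, -3.89929399e-01]), 'force': array([ 0.36686796,  0.6641747 , -0.16148466]), 'moment': array([ 0.02812395, -0.02842129,  0.02118172]), 'gripper_force': 0.0, 'width': 0.08763373291328488}
scene {'fovy': 56.60968500601941, 'cx': 257.0765958809584, 'cy': 190.39702066793706, 'pose': array([[ 0.78915736,  0.51662922, -0.33215195,  1.00777943],
       [ 0.6141242 , -0.65575054,  0.4391386 , -0.59450619],
       [ 0.00906301, -0.550532  , -0.83476486,  1.31324942],
       [ 0.        ,  0.        ,  0.        ,  1.        ]])}
top {'fovy': 52.41542430077779, 'cx': 249.57971843293015, 'cy': 196.31179040763982, 'pose': array([[ 1.18200720e-02, -9.76787579e-01,  2.13883874e-01,
         2.54909151e-01],
       [-9.99921729e-01, -1.24237466e-02, -1.47843995e-03,
        -4.29802221e-03],
       [ 4.10136082e-03, -2.13849658e-01, -9.76857975e-01,
         1.54587776e+00],
       [ 0.00000000e+00,  0.00000000e+00,  0.00000000e+00,
         1.00000000e+00]])}
```

View pics/scene0.png

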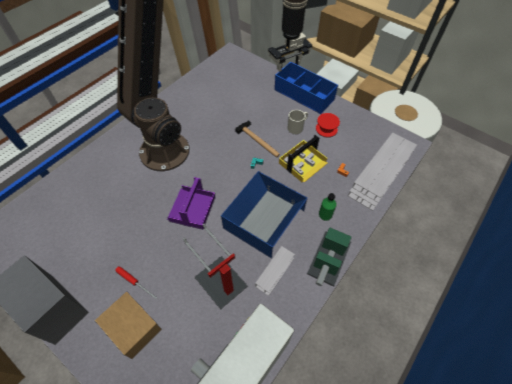

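View pics/top0.png

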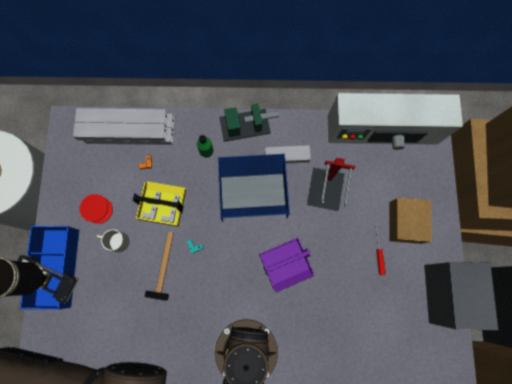

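The scene shows the tote at about (163,203) in the top view, the hopper at (253,187), and the hook at (333,185). The purple decoy is at (287,265), the mallet at (163,265), the oil at (204,146), and the spool and mug to the left. I'll zoom in on the parts that matter.

```bash
cat > h.py <<'E'
import numpy as np
from station import arm
def ray(n,uv,H=384):
    c=arm.camera_model(n);f=H/2/np.tan(np.radians(c["fovy"]/2))
    d=np.array([(uv[0]-c["cx"])/f,(uv[1]-c["cy"])/f,1]);P=c["pose"]
    return P[:3,3],P[:3,:3]@d
def at(n,uv,z):
    o,d=ray(n,uv);return o+d*(z-o[2])/d[2]
def proj(n,p):
    c=arm.camera_model(n);f=192/np.tan(np.radians(c["fovy"]/2));P=c["pose"]
    q=P[:3,:3].T@(np.asarray(p)-P[:3,3]);return np.array([c["cx"]+f*q[0]/q[2],c["cy"]+f*q[1]/q[2]])
E
python3 - <<'E'
import cv2,numpy as np
t=cv2.imread("pics/top0.png");s=cv2.imread("pics/scene0.png")
a=cv2.resize(t[140:235,125:225],None,fx=4,fy=4,interpolation=cv2.INTER_CUBIC)
b=cv2.resize(t[140:235,205:305],None,fx=4,fy=4,interpolation=cv2.INTER_CUBIC)
cv2.imwrite("pics/c1.png",np.hstack([a,b]))
a=cv2.resize(t[140:220,290:370],None,fx=5,fy=5,interpolation=cv2.INTER_CUBIC)
b=cv2.resize(s[230:310,170:250],None,fx=5,fy=5,interpolation=cv2.INTER_CUBIC)
cv2.imwrite("pics/c2.png",np.hstack([a,b]))
E
```

```text
(no output)
```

View pics/c1.png

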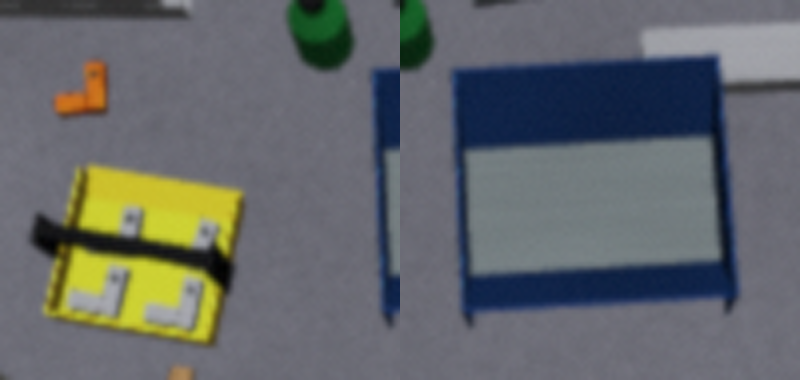

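View pics/c2.png

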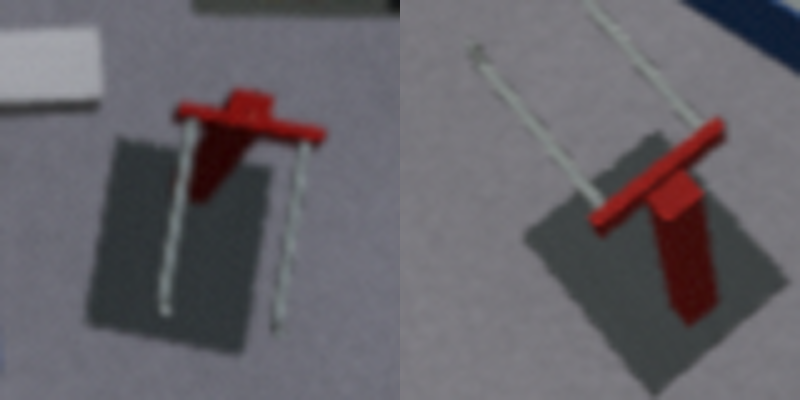

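c1 shows the tote (front ramp up, towards world +x), its rim corners and the bar, and the hopper rim and floor corners. c2 shows the hook: prongs running from the red plate down towards world -x, and the base plate corners. I'll fit planar poses to these.

```bash
cat > fit.py <<'E'
import numpy as np,cv2
from h import *
from scipy.optimize import least_squares
def crop(p,k,ox,oy): return [(p[0]+.5)/k-.5+ox,(p[1]+.5)/k-.5+oy]
def W(q,p):
    c,s=np.cos(q[2]),np.sin(q[2]);return [q[0]+c*p[0]-s*p[1],q[1]+s*p[0]+c*p[1],p[2]]
def fit(name,obs,g):
    f=lambda q:np.concatenate([proj(cam,W(q,p))-uv for cam,p,uv in obs])
    r=least_squares(f,g,loss="soft_l1");print(name,r.x.round(4),"res",f(r.x).round(1).reshape(-1,2).tolist());return r.x
T=lambda x,y:crop((x,y),4,125,140)
B=lambda x,y:crop((x-400,y),4,205,140)
K=lambda x,y:crop((x,y),5,290,140)
S=lambda x,y:crop((x-400,y),5,170,230)
t=fit("tote",[("top",(-.067,.086,.04),T(47,315)),("top",(-.067,-.086,.04),T(212,343)),("top",(.09,.086,.04),T(80,166)),("top",(.09,-.086,.04),T(243,190)),
 ("top",(0,.09,.118),T(36,230))],[.55,.3,-.1])
h=fit("hopper",[("top",(.1165,.127,.142),B(455,70)),("top",(.1165,-.127,.142),B(718,57)),("top",(-.1165,-.127,.142),B(737,295)),("top",(-.1165,.127,.142),B(465,310)),
 ("top",(.0625,.123,.042),B(466,150)),("top",(.0625,-.123,.042),B(712,135)),("top",(-.0625,-.123,.042),B(722,262)),("top",(-.0625,.123,.042),B(472,275))],[.55,0,0.])
k=fit("hook",[("top",(-.044,.04,.247),K(165,312)),("top",(-.044,-.04,.247),K(277,328)),("top",(.098,.04,.235),K(190,122)),("top",(.098,-.04,.235),K(303,145)),
 ("top",(.15,.075,.008),K(118,138)),("top",(.15,-.075,.008),K(270,165)),("top",(-.01,-.075,.008),K(243,352)),("top",(-.01,.075,.008),K(88,323)),
 ("scene",(-.044,.04,.247),S(475,52)),("scene",(.15,-.075,.008),S(790,283)),("scene",(.15,.075,.008),S(655,395)) if 0 else ("scene",(.098,.04,.235),S(600,200))],[.5,-.3,-.1])
im=cv2.imread("pics/top0.png");i2=cv2.imread("pics/scene0.png")
for q,L in((t,[[(-.067,.086,.04),(-.067,-.086,.04),(.09,-.086,.04),(.09,.086,.04)],[(0,.08,.118),(0,-.08,.118),(0,-.08,.092),(0,.08,.092)]]),
 (h,[[(.1125,.127,.142),(.1125,-.127,.142),(-.1125,-.127,.142),(-.1125,.127,.142)]]),(k,[[(-.044,.04,.235),(.098,.04,.235),(.098,-.04,.235),(-.044,-.04,.235)]])):
  for l in L:
    for n,I in(("top",im),("scene",i2)):
      cv2.polylines(I,[(np.array([proj(n,W(q,p)) for p in l])*16).astype(int)],True,(255,0,255),1,cv2.LINE_AA,4)
a=cv2.resize(im[130:240,125:365],None,fx=3.2,fy=3.2,interpolation=cv2.INTER_NEAREST)
b=cv2.resize(i2[130:300,165:345],None,fx=2.0,fy=1.4,interpolation=cv2.INTER_NEAREST) 
b=cv2.resize(i2[130:300,165:345],None,fx=1.4,fy=1.4)
c=np.zeros((600,768,3),np.uint8);c[:a.shape[0],:a.shape[1]]=a;c[a.shape[0]:a.shape[0]+b.shape[0],:b.shape[1]]=b[:600-a.shape[0]]
cv2.imwrite("pics/ov.png",c)
E
python3 fit.py
```

```text
tote [ 0.5436  0.3418 -0.153 ] res [[-0.9, 0.1], [1.2, 0.3], [-0.2, -1.1], [1.4, -0.2], [-1.0, 0.4]]
hopper [ 0.6063 -0.0193  0.0693] res [[-0.7, -0.5], [0.8, -0.8], [0.9, 0.4], [-0.6, 0.6], [0.0, 0.2], [0.0, 0.6], [-0.1, -0.5], [-0.2, -0.2]]
hook [ 0.5593 -0.3034 -0.1487] res [[0.7, 0.3], [1.8, 0.8], [-0.0, -0.2], [0.0, -1.3], [-3.6, -0.4], [2.3, -0.1], [3.4, 0.5], [-2.7, 0.4], [17.1, -15.5], [-29.0, 24.1], [20.2, -15.0]]
```

View pics/ov.png

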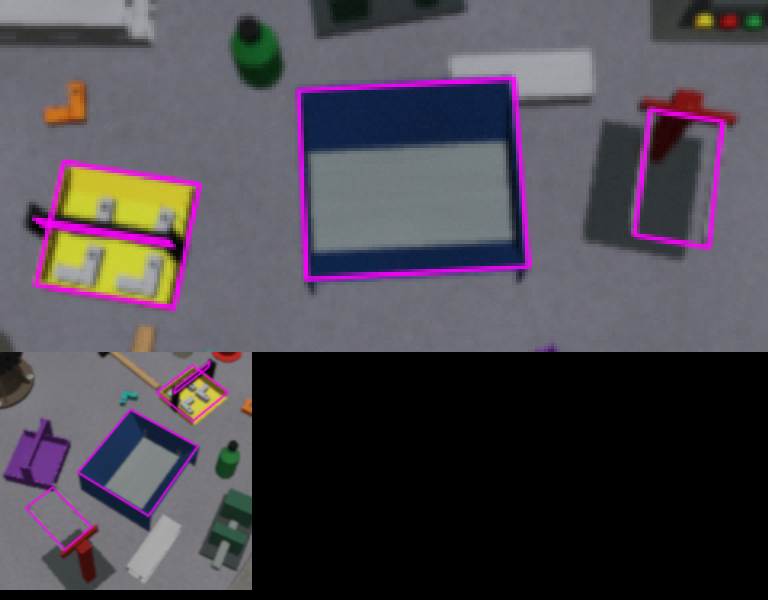

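The fit matches the tote and hopper to about 1 px. In the scene view I had labelled the two prongs the wrong way round, so I'll refit the hook and plan the approach.

```bash
cat > plan.py <<'E'
import numpy as np
from scipy.spatial.transform import Rotation as R
from station import arm
def pose(): 
    s=arm.get_state();return s["eef_pos"],R.from_euler("xyz",s["ee_rot"])
def down(yaw,tilt=0): return R.from_euler("xyz",[np.pi,0,yaw])*R.from_rotvec([tilt,0,0])
def plan(p1,R1,n,start=None):
    p0,R0=start or pose();rv=(R0.inv()*R1).as_rotvec();pa,Ra=p0,R0
    for i in range(1,n+1):
        pb=p0+(np.array(p1)-p0)*i/n;Rb=R0*R.from_rotvec(rv*i/n)
        r=(Ra.inv()*Rb).as_rotvec()/(np.pi/2);d=Ra.inv().apply(pb-pa)/.1
        r=r.round(3);d=d.round(3)
        print(i,r.tolist(),d.tolist(),"rows>=",round(max(np.linalg.norm(r)*90/10.7,np.linalg.norm(d)*100/62.5),1))
        pa=pa+Ra.apply(d*.1);Ra=Ra*R.from_rotvec(r*np.pi/2)
    print("end",np.round(pa,4))
E
python3 - <<'E'
import io,contextlib
with contextlib.redirect_stdout(io.StringIO()): from fit import *
k=fit("hook",[("top",(-.044,.04,.247),K(165,312)),("top",(-.044,-.04,.247),K(277,328)),("top",(.098,.04,.235),K(190,122)),("top",(.098,-.04,.235),K(303,145)),
 ("scene",(-.044,-.04,.247),S(475,52)),("scene",(.098,-.04,.235),S(600,200)),("scene",(.098,.04,.235),S(695,125))],[.5,-.3,-.1])
from plan import *
plan([.50,.35,.215],down(-1.724),4,(np.array([.257,.624,.249]),down(-.39)))
E
```

```text
hook [ 0.5585 -0.3006 -0.1807] res [[-0.4, 0.1], [0.5, 1.3], [0.1, -0.2], [0.1, -0.6], [-1.4, -1.9], [0.4, 0.8], [1.1, 0.1]]
1 [0.0, -0.0, 0.212] [0.822, 0.403, 0.085] rows>= 1.8
2 [-0.0, -0.0, 0.213] [0.909, 0.111, 0.085] rows>= 1.8
3 [-0.0, -0.0, 0.212] [0.895, -0.193, 0.085] rows>= 1.8
4 [-0.0, -0.0, 0.212] [0.783, -0.475, 0.085] rows>= 1.8
end [0.5   0.35  0.215]
```

arm_command:
  series: [0,0,0.212,0.82,0.4,0.085,1,0,0,0.212,0.82,0.4,0.085,1,0,0,0.212,0.82,0.4,0.085,1]
  force: 60

```text
t: 0.48
eef_pos: [0.3183, 0.5544, 0.2397]
ee_rot: [3.141, -0.0, -0.726]
force: [-0.3, -0.0, -0.3]
width: 0.0875
gripper_force: 0.0
```

arm_command:
  series: [0,0,0.212,0.91,0.11,0.085,1,0,0,0.212,0.91,0.11,0.085,1,0,0,0.212,0.91,0.11,0.085,1]

```text
t: 0.85
eef_pos: [0.3789, 0.4867, 0.2313]
ee_rot: [3.141, -0.0, -1.057]
force: [0.3, 1.4, -0.5]
width: 0.0874
gripper_force: 0.0
```

arm_command:
  series: [0,0,0.212,0.9,-0.19,0.085,1,0,0,0.212,0.9,-0.19,0.085,1,0,0,0.212,0.9,-0.19,0.085,1]

```text
t: 1.23
eef_pos: [0.4395, 0.4183, 0.2228]
ee_rot: [3.141, -0.0, -1.389]
force: [-0.6, 0.4, -0.8]
width: 0.0877
gripper_force: 0.0
```

arm_command:
  series: [0,0,0.212,0.78,-0.475,0.085,1,0,0,0.212,0.78,-0.475,0.085,1,0,0,0.212,0.78,-0.475,0.085,1]

```text
t: 1.6
eef_pos: [0.5002, 0.3507, 0.2142]
ee_rot: [3.141, -0.0, -1.721]
force: [0.2, -0.0, 0.2]
width: 0.0876
gripper_force: 0.0
```

```bash
python3 - <<'E'
from station import arm
import cv2
print({k:arm.get_state()[k] for k in("t","q","eef_pos","ee_rot")})
c=arm.camera_model("wrist");print(c)
im=arm.grab_frame("wrist");cv2.imwrite("pics/w1.png",im)
E
```

```text
{'t': 1.6, 'q': array([ 9.30848668e-01,  2.78395010e-01, -1.84376720e-01, -3.15101904e-05,
       -1.10845883e+00, -1.08062315e+00]), 'eef_pos': array([0.50019367, 0.35071202, 0.21422572]), 'ee_rot': array([ 3.14136335e+00, -3.69827487e-04, -1.72058483e+00])}
{'fovy': 65.70646984690485, 'cx': 253.59708106876803, 'cy': 190.25245005898566, 'pose': array([[-9.88551301e-01,  1.45252293e-01,  4.08423356e-02,
         4.90809575e-01],
       [ 1.50885135e-01,  9.51703706e-01,  2.67383119e-01,
         2.78147862e-01],
       [-3.17908318e-05,  2.70484432e-01, -9.62724348e-01,
         3.51394394e-01],
       [ 0.00000000e+00,  0.00000000e+00,  0.00000000e+00,
         1.00000000e+00]])}
```

View pics/w1.png

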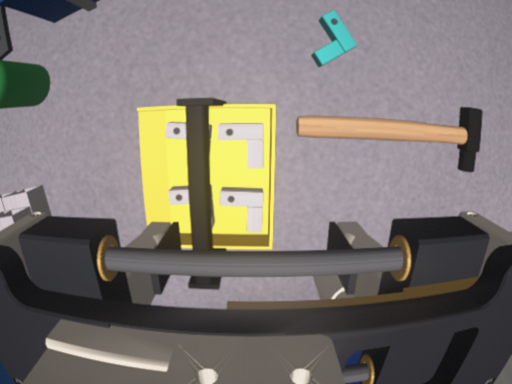

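The wrist view shows the bar's top face as a vertical strip around columns 190-211, from row ~100 (upright) to ~283 (other end). The cleats are inside the tote, and the mallet is clear to the right. I'll compute the bar's pose.

```bash
cat >> h.py <<'E'
def watw(uv,z):
    c=arm.camera_model("wrist");f=192/np.tan(np.radians(c["fovy"]/2));P=c["pose"]
    v=np.array([uv[0]-c["cx"],uv[1]-c["cy"]]);r=np.linalg.norm(v);th=r/f
    d=P[:3,:3]@np.r_[np.sin(th)*v/r,np.cos(th)];return P[:3,3]+d*(z-P[2,3])/d[2]
E
python3 - <<'E'
from h import *
for n,uv,z in(("barL t",(190,115),.118),("barR t",(211,115),.118),("barL b",(190,240),.118),("barR b",(212,240),.118),("end top",(200,99),.118),("end bot",(202,283),.118),
 ("rear top",(276,105),.04),("rear bot",(273,248),.04),("lip top",(138,107),.03),("lip bot",(148,248),.03)):
    print(n,watw(uv,z).round(4))
E
```

```text
barL t [0.5408 0.2754 0.118 ]
barR t [0.5242 0.2784 0.118 ]
barL b [0.5624 0.3804 0.118 ]
barR b [0.5428 0.3829 0.118 ]
end top [0.5307 0.2643 0.118 ]
end bot [0.5616 0.4261 0.118 ]
rear top [0.467  0.2783 0.04  ]
rear bot [0.4916 0.4382 0.04  ]
lip top [0.6179 0.253  0.03  ]
lip bot [0.6471 0.4234 0.03  ]
```

```bash
python3 - <<'E'
from plan import *
plan([.545,.343,.155],down(-1.736),1)
plan([.545,.343,.108],down(-1.736),1,(np.array([.545,.343,.155]),down(-1.736)))
E
```

```text
1 [0.0, 0.0, 0.011] [0.017, -0.46, 0.594] rows>= 1.2
end [0.545 0.343 0.155]
1 [0.0, 0.0, 0.0] [0.0, -0.0, 0.47] rows>= 0.8
end [0.545 0.343 0.108]
```

arm_command:
  series: [0,0,0.011,0.02,-0.46,0.59,1,0,0,0.011,0.02,-0.46,0.59,1,0,0,0.011,0.02,-0.46,0.59,1]

```text
t: 2.02
eef_pos: [0.5445, 0.3426, 0.1549]
ee_rot: [3.141, -0.001, -1.736]
force: [-0.6, 0.3, -0.3]
width: 0.0878
gripper_force: 0.0
```

arm_command:
  series: [0,0,0,0,0,0.25,1,0,0,0,0,0,0.47,1,0,0,0,0,0,0.47,1,0,0,0,0,0,0.47,1]

```text
t: 2.52
eef_pos: [0.5453, 0.343, 0.1106]
ee_rot: [-3.14, 0.002, -1.737]
force: [-0.0, 0.7, 0.4]
width: 0.0879
gripper_force: 0.0
```

arm_command:
  series: [0,0,0,0,0,0,0,0,0,0,0,0,0,0,0,0,0,0,0,0,0,0,0,0,0,0,0,0,0,0,0,0,0,0,0,0,0,0,0,0,0,0,0,0,0,0,0,0,0]
  force: 45

```text
t: 3.4
eef_pos: [0.545, 0.3417, 0.1085]
ee_rot: [3.142, -0.0, -1.739]
force: [0.7, -1.0, 0.2]
width: 0.0229
gripper_force: 0.0
```

arm_command:
  series: [0,0,0,0,0,0,0,0,0,0,0,0,0,0,0,0,0,0,0,0,0,0,0,0,0,0,0,0]
  force: 45

```text
t: 3.9
eef_pos: [0.5452, 0.3418, 0.1086]
ee_rot: [-3.141, 0.0, -1.739]
force: [2.0, -0.5, -0.1]
width: 0.0158
gripper_force: 45.0
```

arm_command:
  series: [0,0,0,0,0,-0.2,0,0,0,0,0,0,-0.5,0,0,0,0,0,0,-0.8,0,0,0,0,0,0,-1,0]

```text
t: 4.4
eef_pos: [0.5441, 0.3415, 0.2086]
ee_rot: [3.14, -0.001, -1.739]
force: [-0.3, -0.3, -6.4]
width: 0.016
gripper_force: 45.0
```

```bash
python3 - <<'E'
from plan import *
s=arm.get_state();print(s["t"],s["eef_pos"],s["q"],s["force"],s["moment"],s["width"],s["gripper_force"])
E
```

```text
4.4 [0.54409909 0.34153004 0.20859038] [ 0.86309971  0.33329898 -0.11863165 -0.00119697 -1.12041491 -1.03124181] [-0.29819791 -0.29709045 -6.42821622] [ 0.08553719 -0.16179071  0.00745365] 0.016033237172073157 44.97470676898956
```

Tote held, with a plausible weight. I'll check the wrist joint ranges for tipping sideways (tote facing +y, fingers ending up pointing -y, clear of the hook), and plan the transit.

```bash
python3 - <<'E'
from plan import *
X=lambda a:R.from_rotvec([a,0,0]);Y=lambda a:R.from_rotvec([0,a,0]);Z=lambda a:R.from_rotvec([0,0,a])
s=arm.get_state();q=s["q"];Rm=R.from_euler("xyz",s["ee_rot"])
arm_=Z(q[0])*Y(q[1]-q[2])*Y(-q[4])*X(-q[5]);F=arm_.inv()*Rm;print(F.as_matrix().round(2).tolist())
for a in(.3,.6):
  for q1 in (.3,.55):
    for th in(0,50,90,110):
      M=(Z(q1)*Y(a)).inv()*down(.07,-np.radians(th))*F.inv()
      e=M.as_euler("XYX");out=[]
      for f in(e,[e[0]+np.pi,-e[1],e[2]+np.pi]): out.append([((v+np.pi)%(2*np.pi))-np.pi for v in f])
      # M=X(s4 q4)Y(-q5)X(-q6); q5<0 -> e1>0
      o=[v for v in out if v[1]>0][0];print(a,q1,th,"s4*q4 %.2f q5 %.2f q6 %.2f"%(o[0],-o[1],-o[2]))
P=(np.array([.5445,.3418,.2086]),down(-1.739))
plan([.5445,.3418,.31],down(-1.739),1,P)
plan([.606,-.05,.31],down(.07),4,(np.array([.5445,.3418,.31]),down(-1.739)))
E
```

```text
[[0.0, -0.0, 1.0], [-1.0, 0.0, 0.0], [-0.0, -1.0, -0.0]]
0.3 0.3 0 s4*q4 0.00 q5 -1.27 q6 1.34
0.3 0.3 50 s4*q4 -0.84 q5 -1.55 q6 1.20
0.3 0.3 90 s4*q4 -1.50 q5 -1.79 q6 1.26
0.3 0.3 110 s4*q4 -1.85 q5 -1.88 q6 1.36
0.3 0.55 0 s4*q4 0.00 q5 -1.27 q6 1.09
0.3 0.55 50 s4*q4 -0.76 q5 -1.72 q6 1.03
0.3 0.55 90 s4*q4 -1.42 q5 -2.03 q6 1.24
0.3 0.55 110 s4*q4 -1.80 q5 -2.11 q6 1.42
0.6 0.3 0 s4*q4 0.00 q5 -0.97 q6 1.34
0.6 0.3 50 s4*q4 -0.87 q5 -1.35 q6 0.97
0.6 0.3 90 s4*q4 -1.44 q5 -1.76 q6 0.96
0.6 0.3 110 s4*q4 -1.74 q5 -1.95 q6 1.05
0.6 0.55 0 s4*q4 0.00 q5 -0.97 q6 1.09
0.6 0.55 50 s4*q4 -0.75 q5 -1.50 q6 0.82
0.6 0.55 90 s4*q4 -1.28 q5 -1.96 q6 0.91
0.6 0.55 110 s4*q4 -1.61 q5 -2.15 q6 1.07
1 [0.0, 0.0, 0.0] [0.0, 0.0, -1.014] rows>= 1.6
end [0.5445 0.3418 0.31  ]
1 [0.0, 0.0, -0.288] [0.94, -0.316, -0.0] rows>= 2.4
2 [-0.0, 0.0, -0.288] [0.983, 0.127, -0.0] rows>= 2.4
3 [-0.0, 0.0, -0.288] [0.829, 0.544, -0.0] rows>= 2.4
4 [-0.0, 0.0, -0.288] [0.507, 0.852, -0.0] rows>= 2.4
end [ 0.606 -0.05   0.31 ]
```

arm_command:
  series: [0,0,0,0,0,-0.3,0,0,0,0,0,0,-0.7,0,0,0,0,0,0,-1,0]

```text
t: 4.78
eef_pos: [0.5441, 0.3416, 0.3087]
ee_rot: [3.14, -0.001, -1.739]
force: [0.8, 0.3, -6.1]
width: 0.0155
gripper_force: 45.0
```

arm_command:
  series: [0,0,-0.06,0.2,-0.06,0,0,0,0,-0.14,0.45,-0.15,0,0,0,0,-0.22,0.7,-0.24,0,0,0,0,-0.288,0.94,-0.32,0,0]

```text
t: 5.28
eef_pos: [0.5596, 0.2427, 0.3068]
ee_rot: [3.138, -0.0, -1.283]
force: [0.0, 0.1, -5.3]
width: 0.0154
gripper_force: 45.0
```

arm_command:
  series: [0,0,-0.07,0.25,0.03,0,0,0,0,-0.14,0.5,0.06,0,0,0,0,-0.21,0.75,0.09,0,0,0,0,-0.288,0.98,0.13,0,0]

```text
t: 5.78
eef_pos: [0.5746, 0.1451, 0.3068]
ee_rot: [3.139, 0.002, -0.831]
force: [-0.0, 0.7, -6.2]
width: 0.0156
gripper_force: 45.0
```

arm_command:
  series: [0,0,-0.07,0.2,0.13,0,0,0,0,-0.14,0.4,0.26,0,0,0,0,-0.21,0.6,0.4,0,0,0,0,-0.288,0.83,0.54,0,0]

```text
t: 6.28
eef_pos: [0.5902, 0.0478, 0.3069]
ee_rot: [3.141, 0.003, -0.378]
force: [0.5, 0.5, -6.2]
width: 0.0155
gripper_force: 45.0
```

arm_command:
  series: [0,0,-0.09,0.15,0.25,0,0,0,0,-0.18,0.3,0.5,0,0,0,0,-0.25,0.43,0.72,0,0,0,0,-0.288,0.51,0.85,0,0,0,0,-0.288,0.51,0.85,0,0]

```text
t: 6.9
eef_pos: [0.6061, -0.0503, 0.3068]
ee_rot: [-3.141, 0.003, 0.069]
force: [1.2, 0.5, -6.6]
width: 0.0158
gripper_force: 45.0
```

```bash
python3 - <<'E'
from plan import *
s=arm.get_state();print(s["t"],s["eef_pos"],s["ee_rot"],s["q"],s["force"],s["width"],s["gripper_force"])
P=(np.array([.606,-.05,.31]),down(.07))
plan([.606,-.05,.30],down(.07,-np.radians(45)),1)
E
```

```text
6.9 [ 0.60614712 -0.05030256  0.30684766] [-3.14088161  0.00341043  0.06863158] [ 2.37232567e-01  2.20375834e-01 -4.75284176e-02 -1.31917215e-03
 -1.30613506e+00  1.40254126e+00] [ 1.19205653  0.52671811 -6.63535044] 0.015763574507897317 44.97417747974396
1 [-0.5, 0.002, 0.0] [-0.001, -0.003, 0.068] rows>= 4.2
end [ 0.606 -0.05   0.3  ]
```

arm_command:
  series: [-0.08,0,0,0,0,0,0,-0.16,0,0,0,0,0.02,0,-0.24,0,0,0,0,0.04,0,-0.3,0,0,0,0,0.06,0,-0.36,0,0,0,0,0.07,0,-0.41,0,0,0,0,0.07,0,-0.46,0,0,0,0,0.07,0,-0.5,0,0,0,0,0.07,0]

```text
t: 7.9
eef_pos: [0.6068, -0.0486, 0.3005]
ee_rot: [2.355, -0.0, 0.071]
force: [-0.3, -0.8, -5.5]
width: 0.0156
gripper_force: 45.0
```

```bash
python3 - <<'E'
from plan import *
import cv2
s=arm.get_state();print(s["t"],s["eef_pos"],s["ee_rot"],s["q"],s["force"],s["width"])
plan([.606,.0,.29],down(.07,-np.radians(90)),1)
cv2.imwrite("pics/w2.png",arm.grab_frame("wrist"))
E
```

```text
7.9 [ 0.60675688 -0.04855159  0.30045878] [ 2.35542908e+00 -4.01979943e-04  7.05176674e-02] [ 0.57128101  0.30307909 -0.43356708  0.69055693 -1.34569271  0.72925894] [-0.26077701 -0.8484822  -5.54443887] 0.01563670154445802
1 [-0.5, -0.0, -0.0] [0.027, -0.417, -0.269] rows>= 4.2
end [0.606 0.    0.29 ]
```

View pics/w2.png

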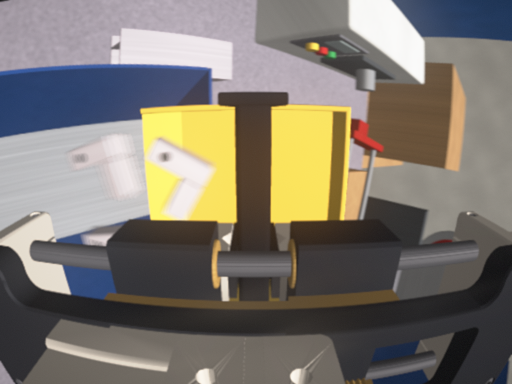

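The wrist view shows cleats sliding over the lip into the hopper: one blurred at (110,165) over the hopper floor, one on the ramp at (180,175). I'll keep tipping.

arm_command:
  series: [-0.06,0,0,0,-0.04,-0.03,0,-0.12,0,0,0,-0.1,-0.09,0,-0.18,0,0,0,-0.18,-0.15,0,-0.25,0,0,0,-0.28,-0.24,0,-0.31,0,0,0,-0.37,-0.33,0,-0.38,0,0,0,-0.46,-0.41,0,-0.44,0,0,0,-0.55,-0.49,0,-0.5,0,0,0,-0.64,-0.57,0]

```text
t: 8.95
eef_pos: [0.6014, 0.0368, 0.296]
ee_rot: [1.571, -0.002, 0.071]
force: [0.7, 0.1, -3.0]
width: 0.0159
gripper_force: 45.0
```

arm_command:
  series: [0,0,0,0,0,0,0,0,0,0,0,0,0,0,0,0,0,0,0,0,0,0,0,0,0,0,0,0]

```text
t: 9.45
eef_pos: [0.6011, 0.0353, 0.2973]
ee_rot: [1.573, -0.001, 0.07]
force: [-0.7, -0.4, -3.0]
width: 0.0162
gripper_force: 45.0
```

```bash
python3 - <<'E'
from plan import *
import cv2
s=arm.get_state();print(s["t"],s["eef_pos"],s["ee_rot"],s["q"],s["force"],s["width"])
t=arm.grab_frame("top");sc=arm.grab_frame("scene");w=arm.grab_frame("wrist")
a=cv2.resize(t[130:240,190:310],(400,367),interpolation=cv2.INTER_CUBIC);b=cv2.resize(sc[150:260,210:330],(400,367),interpolation=cv2.INTER_CUBIC)
c=np.zeros((600,800,3),np.uint8);c[:367]=np.hstack([a,b]);c[367:,:310]=cv2.resize(w,(310,233));cv2.imwrite("pics/p3.png",c)
E
```

```text
9.45 [0.60109065 0.03531601 0.2973202 ] [ 1.57277474e+00 -1.47792167e-03  6.99514907e-02] [ 0.76515842  0.66713545 -0.5207956   0.91167801 -1.81054446  0.29832044] [-0.73616272 -0.38650289 -3.01888973] 0.01620200635909867
```

View pics/p3.png

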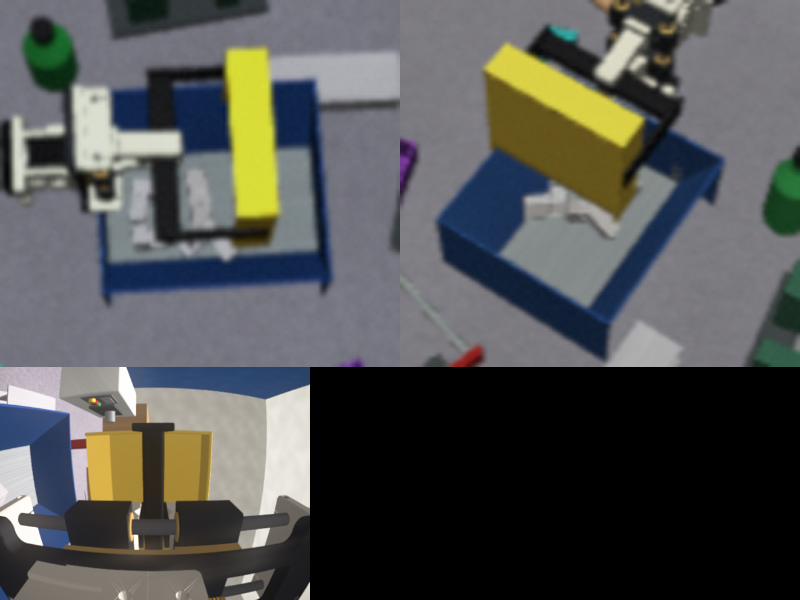

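All four cleats left the tote: the weight reading is 3.0 N, which matches the empty tote, and the cleats lie together on the hopper floor at about (130-230,170-260) in the top crop. The empty tote hangs off the tool at 90°. Next is the return to level and the approach to the hook.

```bash
python3 - <<'E'
from plan import *
A=(np.array([.57,.02,.31]),down(.07))
plan(*A,1)
B=(np.array([.43,-.02,.31]),down(-.8))
plan(*B,2,A)
C=(np.array([.382,-.27,.30]),down(-1.741))
plan(*C,3,B)
E
```

```text
1 [0.999, -0.0, -0.0] [-0.321, 0.13, 0.132] rows>= 8.4
end [0.57 0.02 0.31]
1 [0.0, -0.0, 0.277] [-0.712, 0.151, 0.0] rows>= 2.3
2 [-0.0, -0.0, 0.277] [-0.583, 0.436, 0.0] rows>= 2.3
end [ 0.43 -0.02  0.31]
1 [0.0, -0.0, 0.2] [0.486, 0.695, 0.033] rows>= 1.7
2 [-0.0, -0.0, 0.199] [0.678, 0.511, 0.034] rows>= 1.7
3 [-0.0, -0.0, 0.2] [0.802, 0.278, 0.033] rows>= 1.7
end [ 0.382 -0.27   0.3  ]
```

arm_command:
  series: [0.1,0,0,-0.02,0.02,0.02,0,0.22,0,0,-0.06,0.04,0.04,0,0.34,0,0,-0.1,0.06,0.06,0,0.46,0,0,-0.15,0.08,0.08,0,0.58,0,0,-0.2,0.1,0.1,0,0.7,0,0,-0.25,0.12,0.12,0,0.8,0,0,-0.29,0.13,0.13,0,0.9,0,0,-0.32,0.13,0.13,0]

```text
t: 10.6
eef_pos: [0.5688, 0.0202, 0.3104]
ee_rot: [2.99, 0.0, 0.071]
force: [-0.1, -1.4, -5.4]
width: 0.0155
gripper_force: 45.0
```

arm_command:
  series: [0.06,0,0,0,0,0,0,0.1,0,0,0,0,0,0,0.1,0,0,0,0,0,0]

```text
t: 10.98
eef_pos: [0.5693, 0.0191, 0.3098]
ee_rot: [3.142, 0.001, 0.068]
force: [-0.2, -0.3, -4.8]
width: 0.0159
gripper_force: 45.0
```

arm_command:
  series: [0,0,0.07,-0.18,0.04,0,0,0,0,0.14,-0.36,0.08,0,0,0,0.21,-0.54,0.11,0,0,0,0,0.277,-0.71,0.15,0,0]

```text
invalid input
```

arm_command:
  series: [0,0,0.07,-0.15,0.11,0,0,0,0,0.14,-0.3,0.22,0,0,0,0,0.21,-0.44,0.33,0,0,0,0,0.277,-0.58,0.44,0,0]

```text
t: 11.48
eef_pos: [0.514, -0.0279, 0.309]
ee_rot: [3.139, 0.001, -0.368]
force: [-0.0, -0.2, -3.5]
width: 0.0154
gripper_force: 45.0
```

arm_command:
  series: [0,0,0.05,0.12,0.17,0.01,0,0,0,0.1,0.25,0.35,0.02,0,0,0,0.15,0.37,0.52,0.03,0,0,0,0.2,0.49,0.7,0.03,0]

```text
t: 11.98
eef_pos: [0.5354, -0.1108, 0.306]
ee_rot: [3.138, 0.001, -0.681]
force: [0.3, 0.1, -3.9]
width: 0.0159
gripper_force: 45.0
```

arm_command:
  series: [0,0,0.05,0.17,0.13,0.01,0,0,0,0.1,0.34,0.26,0.02,0,0,0,0.15,0.51,0.38,0.03,0,0,0,0.2,0.68,0.51,0.03,0]

```text
t: 12.48
eef_pos: [0.5565, -0.1922, 0.3027]
ee_rot: [3.139, 0.001, -0.994]
force: [0.7, 0.6, -3.2]
width: 0.0156
gripper_force: 45.0
```

arm_command:
  series: [0,0,0.05,0.2,0.07,0.01,0,0,0,0.1,0.4,0.14,0.02,0,0,0,0.15,0.62,0.21,0.03,0,0,0,0.2,0.8,0.28,0.03,0,0,0,0.2,0.8,0.28,0.03,0,0,0,0.2,0.8,0.28,0.03,0]

```text
t: 13.22
eef_pos: [0.5858, -0.2724, 0.3115]
ee_rot: [-3.119, -0.01, -1.302]
force: [9.3, 21.6, 37.8]
width: 0.0225
gripper_force: 45.2
```

```bash
python3 - <<'E'
from plan import *
import cv2
s=arm.get_state();print(s["t"],s["eef_pos"],s["ee_rot"],s["q"],s["force"],s["width"])
t=arm.grab_frame("top");sc=arm.grab_frame("scene");w=arm.grab_frame("wrist");cv2.imwrite("pics/t4.png",t);cv2.imwrite("pics/s4.png",sc);cv2.imwrite("pics/w4.png",w)
a=cv2.resize(t[130:290,200:400],(400,320),interpolation=cv2.INTER_CUBIC);b=cv2.resize(sc[150:310,130:330],(400,320),interpolation=cv2.INTER_CUBIC)
c=np.zeros((600,800,3),np.uint8);c[:320]=np.hstack([a,b]);c[320:,:373]=cv2.resize(w,(373,280));cv2.imwrite("pics/p4.png",c)
E
```

```text
13.225 [ 0.58575714 -0.27238707  0.31154737] [-3.1188073  -0.0097477  -1.30239178] [-1.33790868e-01  2.65938976e-01  2.24222458e-02  5.09042321e-05
 -1.30249712e+00  4.02293589e-01] [ 9.31703993 21.55601037 37.7640965 ] 0.02252205949662709
```

View pics/p4.png

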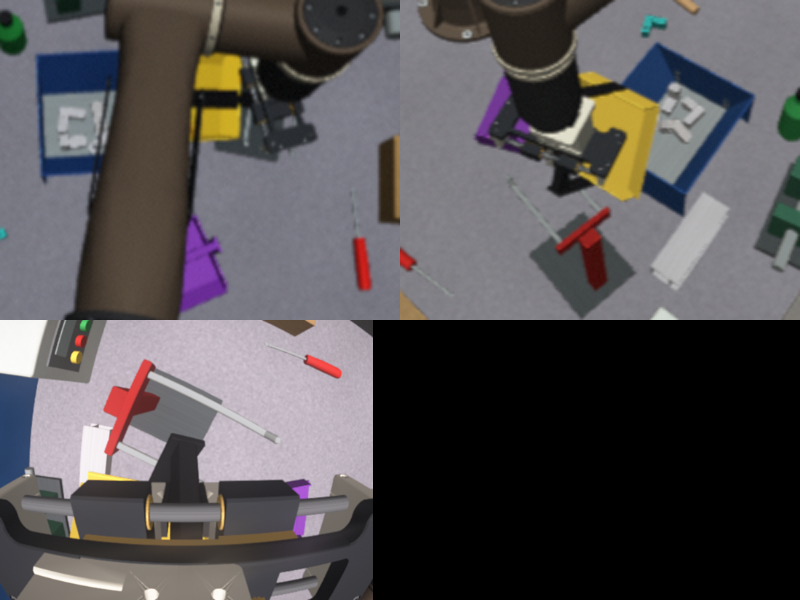

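One row of my third call was a number short, so it was refused and the later moves ran from the wrong place. The tote bumped into the near prong (about 44 N through the tote). I'll back out along the same path.

arm_command:
  series: [0,0,-0.05,-0.2,0,-0.05,0,0,0,-0.1,-0.42,-0.01,-0.1,0,0,0,-0.1,-0.42,-0.01,-0.1,0]

```text
t: 13.75
eef_pos: [0.5668, -0.2327, 0.311]
ee_rot: [3.14, -0.001, -1.147]
force: [-0.3, -0.2, -3.8]
width: 0.016
gripper_force: 45.0
```

```bash
python3 - <<'E'
from plan import *
import cv2
s=arm.get_state();print(s["t"],s["eef_pos"],s["ee_rot"],s["q"],s["force"],s["moment"],s["width"])
t=arm.grab_frame("top");sc=arm.grab_frame("scene");w=arm.grab_frame("wrist")
b=cv2.resize(sc[130:290,150:350],(400,320),interpolation=cv2.INTER_CUBIC)
c=np.zeros((320,800,3),np.uint8);c[:,400:]=b;c[:300,:400]=cv2.resize(w,(400,300));cv2.imwrite("pics/p5.png",c)
E
```

```text
13.75 [ 0.5668045  -0.23271027  0.31103583] [ 3.14008390e+00 -6.32436770e-04 -1.14726829e+00] [-0.07041888  0.22440421 -0.03403597  0.00131549 -1.31338493  0.49361089] [-0.34583468 -0.20606394 -3.76096464] [-0.26475316 -0.1209884   0.00322344] 0.01599574774966982
```

View pics/p5.png

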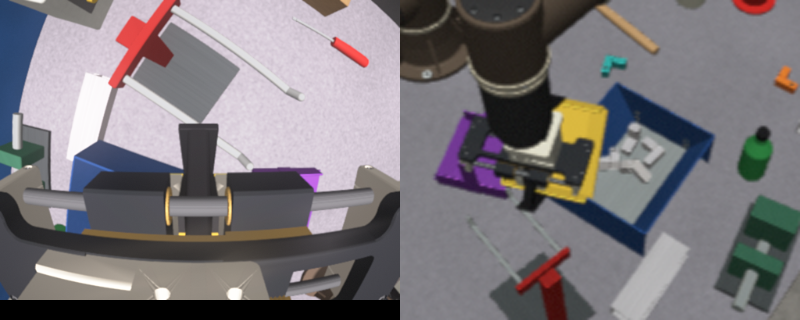

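The tote is free again (force 3.8 N, jaws flat on the bar). The upright now shows at row ~165 of the wrist image instead of ~95, so the bar slid along in the grip and I'm holding it off-centre. I'll measure the slip, then set the tote down where it stood and regrip at the centre.

```bash
python3 - <<'E'
from plan import *
import h,cv2
s=arm.get_state();P=arm.camera_model("wrist")["pose"];p,Rt=pose()
T=np.eye(4);T[:3,:3]=Rt.as_matrix();T[:3,3]=p;C=np.linalg.inv(T)@P  # cam in tool
c=arm.camera_model("wrist");f=192/np.tan(np.radians(c["fovy"]/2))
def tl(uv,z):
    v=np.array([uv[0]-c["cx"],uv[1]-c["cy"]]);r=np.linalg.norm(v);d=C[:3,:3]@np.r_[np.sin(r/f)*v/r,np.cos(r/f)];return (C[:3,3]+d*(z-C[2,3])/d[2]).round(4)
print("before",tl((252,95),-.0095),tl((252,105),-.0095),"now",tl((253,160),-.0095),tl((253,168),-.0095))
im=arm.grab_frame("wrist").max(2)
for r in range(150,216,6):
    d=np.where(im[r,190:320]<45)[0];print(r,(d.min()+190,d.max()+190,len(d)) if len(d) else None,end=";")
cv2.imwrite("pics/w6.png",arm.grab_frame("wrist"))
Pn=(np.array([.567,-.2325,.3115]),down(-1.147))
print()
D=(np.array([.567,-.15,.36]),down(-1.147));plan(*D,1)
plan([.536,.285,.36],down(-1.739),5,D)
E
```

```text
before [ 0.0799 -0.0019 -0.0095] [ 0.0756 -0.0019 -0.0095] now [ 0.0518 -0.0015 -0.0095] [ 0.0482 -0.0015 -0.0095]
150 None;156 None;162 None;168 None;174 None;180 None;186 None;192 None;198 None;204 None;210 None;
1 [0.001, 0.0, -0.002] [-0.773, -0.342, -0.5] rows>= 1.6
end [ 0.567 -0.15   0.36 ]
1 [0.0, -0.0, 0.075] [-0.819, -0.301, -0.0] rows>= 1.4
2 [-0.0, -0.0, 0.076] [-0.848, -0.203, -0.0] rows>= 1.4
3 [-0.0, -0.0, 0.075] [-0.866, -0.101, -0.0] rows>= 1.4
4 [-0.0, -0.0, 0.076] [-0.872, 0.002, -0.0] rows>= 1.4
5 [-0.0, -0.0, 0.075] [-0.866, 0.106, -0.0] rows>= 1.4
end [0.536 0.285 0.36 ]
```

```bash
cat > tilt.py <<'E'
from plan import *
import h,cv2
from scipy.optimize import least_squares
p,Rt=pose();ims={n:arm.grab_frame(n) for n in("scene","top")}
# tote in tool frame: tool y=-totex (psi=-pi/2+yaw): toolx=-toty, tooly=-totx... check: down(yaw-pi/2)
B=down(-np.pi/2).inv()  # maps tote axes(world when yaw=0) to tool axes
box=np.array([(x,y,z) for x in(-.067,.06) for y in(-.086,.086) for z in(0,.04)]+[(.09,y,z) for y in(-.086,.086) for z in(.012,.03)])
def pts(sl,ph,pt=0):
    v=B.apply(box-np.array([0,0,.1086]));v=R.from_rotvec([pt,0,0]).apply(R.from_rotvec([0,ph,0]).apply(v));v[:,0]+=sl
    return p+Rt.apply(v)
M={}
for n,im in ims.items():
    hsv=cv2.cvtColor(im,cv2.COLOR_BGR2HSV);m=cv2.inRange(hsv,(20,130,70),(35,255,255))
    k,l,st,_=cv2.connectedComponentsWithStats(m);i=1+np.argmax(st[1:,4]);M[n]=(l==i).astype(np.uint8);print(n,st[i])
def hull(n,a):
    z=np.zeros((384,512),np.uint8);q=np.array([h.proj(n,x) for x in pts(*a)]).astype(np.float32)
    cv2.fillConvexPoly(z,cv2.convexHull(q).round().astype(int),1);return z
best=[]
def cost(a):
    c=0
    for n,m in M.items():
        z=hull(n,a);out=(m&(1-z)).sum();c+=20*out+z.sum()   # smallest silhouette that holds all yellow
    return c
for sl in np.arange(-.08,.03,.005):
    for ph in np.radians(np.arange(-60,61,5)):
        for pt in np.radians([-10,0,10]): best.append((cost((sl,ph,pt)),round(sl,3),round(np.degrees(ph)),round(np.degrees(pt))))
best.sort();print(best[:8])
E
python3 tilt.py
```

```text
scene [217 180  37  52 714]
top [286 190  34  32 686]Traceback (most recent call last):
  File "tilt.py", line 26, in <module>
    for pt in np.radians([-10,0,10]): best.append((cost((sl,ph,pt)),round(sl,3),round(np.degrees(ph)),round(np.degrees(pt))))
                                                   ~~~~^^^^^^^^^^^^
  File "tilt.py", line 22, in cost
    z=hull(n,a);out=(m&(1-z)).sum();c+=20*out+z.sum()   # smallest silhouette that holds all yellow
  File "tilt.py", line 16, in hull
    z=np.zeros((384,512),np.uint8);q=np.array([h.proj(n,x) for x in pts(*a)]).astype(np.float32)
                                               ~~~~~~^^^^^
  File "h.py", line 10, in proj
    c=arm.camera_model(n);f=192/np.tan(np.radians(c["fovy"]/2));P=c["pose"]
ValueError: time passes only in moves, steps and waits
```

```bash
sed -i 's/^from station import arm$/from station import arm as _a\nimport functools\nclass arm: camera_model=staticmethod(functools.lru_cache(None)(_a.camera_model))/' h.py; python3 tilt.py
```

```text
scene [218 180  36  52 714]
top [286 190  34  32 686]
[(np.uint64(4983), np.float64(-0.075), -20, 0), (np.uint64(5136), np.float64(-0.01), -55, 0), (np.uint64(5151), np.float64(-0.02), -50, 0), (np.uint64(5185), np.float64(-0.08), -15, 0), (np.uint64(5254), np.float64(-0.025), -45, 0), (np.uint64(5270), np.float64(-0.03), -45, 0), (np.uint64(5273), np.float64(-0.035), -40, 0), (np.uint64(5286), np.float64(-0.015), -50, 0)]
```

The fit and the wrist view agree that the tote is rotated about 40° about the jaw line and slid about 25-30 mm. I'll carry it back over its original free spot, level it by tilting the tool, set it down and regrip.

arm_command:
  series: [0,0,0,-0.25,-0.1,-0.2,0,0,0,0,-0.5,-0.22,-0.35,0,0,0,0,-0.77,-0.34,-0.5,0,0,0,0,-0.77,-0.34,-0.5,0]

```text
t: 14.7
eef_pos: [0.5675, -0.1489, 0.3622]
ee_rot: [-3.139, -0.001, -1.148]
force: [-0.1, 0.1, -3.4]
width: 0.0158
gripper_force: 45.0
```

arm_command:
  series: [0,0,0.02,-0.25,-0.1,0,0,0,0,0.05,-0.53,-0.2,0,0,0,0,0.075,-0.82,-0.3,0,0]

```text
t: 15.08
eef_pos: [0.5606, -0.063, 0.36]
ee_rot: [3.14, -0.0, -1.271]
force: [0.4, 0.7, -3.9]
width: 0.0155
gripper_force: 45.0
```

arm_command:
  series: [0,0,0.025,-0.28,-0.07,0,0,0,0,0.05,-0.56,-0.13,0,0,0,0,0.076,-0.85,-0.2,0,0]

```text
t: 15.45
eef_pos: [0.5543, 0.0242, 0.3601]
ee_rot: [3.141, -0.0, -1.39]
force: [1.1, 0.0, -3.3]
width: 0.0158
gripper_force: 45.0
```

arm_command:
  series: [0,0,0.025,-0.29,-0.03,0,0,0,0,0.05,-0.58,-0.07,0,0,0,0,0.075,-0.87,-0.1,0,0]

```text
t: 15.82
eef_pos: [0.5484, 0.1116, 0.36]
ee_rot: [3.14, -0.001, -1.507]
force: [0.5, 0.1, -4.2]
width: 0.0158
gripper_force: 45.0
```

arm_command:
  series: [0,0,0.025,-0.29,0,0,0,0,0,0.05,-0.58,0,0,0,0,0,0.076,-0.87,0,0,0]

```text
t: 16.2
eef_pos: [0.5428, 0.1984, 0.3599]
ee_rot: [3.141, -0.001, -1.627]
force: [-0.3, -0.1, -4.1]
width: 0.0157
gripper_force: 45.0
```

arm_command:
  series: [0,0,0.025,-0.29,0.03,0,0,0,0,0.05,-0.58,0.07,0,0,0,0,0.075,-0.87,0.11,0,0,0,0,0.075,-0.87,0.11,0,0]

```text
t: 16.7
eef_pos: [0.5364, 0.2867, 0.3592]
ee_rot: [3.14, -0.002, -1.741]
force: [-1.2, 0.2, -4.0]
width: 0.0158
gripper_force: 45.0
```

arm_command:
  series: [0,0.08,0,0,0,0,0,0,0.16,0,0,0,0,0,0,0.24,0,0,0,0,0,0,0.32,0,0,0,0,0,0,0.4,0,0,0,0,0,0,0.4,0,0,0,0,0]

```text
t: 17.45
eef_pos: [0.5367, 0.2862, 0.357]
ee_rot: [3.137, -0.634, -1.739]
force: [1.2, -0.2, -4.6]
width: 0.016
gripper_force: 45.0
```

```bash
python3 - <<'E'
import re
s=open('tilt.py').read()
s=s.replace("i=1+np.argmax(st[1:,4]);M[n]=(l==i).astype(np.uint8);print(n,st[i])","i=1+np.argmax(st[1:,4]);cc=np.array(_)[i];ok=[j for j in range(1,k) if st[j,4]>15 and np.linalg.norm(np.array(_)[j]-cc)<60];M[n]=np.isin(l,ok).astype(np.uint8);print(n,[st[j].tolist() for j in ok])")
open('tilt.py','w').write(s)
E
python3 tilt.py; python3 -c "
from plan import *
s=arm.get_state();print(s['t'],s['eef_pos'],s['ee_rot'],s['q'],s['force'],s['moment'],s['width'])"
```

```text
scene [[299, 89, 18, 13, 43], [293, 109, 43, 39, 990], [280, 113, 13, 19, 97]]
top [[144, 165, 7, 12, 36], [153, 167, 26, 23, 357], [140, 178, 7, 17, 44], [119, 185, 10, 21, 100], [128, 189, 5, 13, 36], [143, 193, 30, 24, 512], [137, 196, 6, 11, 47]]
[(np.uint64(5611), np.float64(-0.01), -60, 0), (np.uint64(5784), np.float64(-0.015), -60, 0), (np.uint64(5818), np.float64(-0.02), -60, 0), (np.uint64(5865), np.float64(-0.025), -60, 0), (np.uint64(5881), np.float64(-0.02), -55, 0), (np.uint64(6018), np.float64(-0.025), -55, 0), (np.uint64(6041), np.float64(-0.005), -60, 0), (np.uint64(6320), np.float64(-0.015), -55, 0)]
17.55 [0.53699965 0.285576   0.3598505 ] [ 3.14069757 -0.62734627 -1.74202775] [ 0.95685591  0.47209148  0.17810928  0.26362806 -1.84775197 -1.1307303 ] [-0.06886801  0.42739458 -3.5774663 ] [ 2.52700841 -0.54028593  0.02334591] 0.0157108472161855
```

```bash
sed -i 's/st\[j,4\]>15/st[j,4]>300/; s/arange(-60,61,5)/arange(-110,61,5)/' tilt.py; python3 tilt.py; python3 - <<'E'
import cv2,numpy as np
for f in("pics/w2.png","pics/w4.png","pics/w6.png"):
    im=cv2.imread(f);m=cv2.inRange(cv2.cvtColor(im,cv2.COLOR_BGR2HSV),(20,130,70),(35,255,255))
    k,l,st,_=cv2.connectedComponentsWithStats(m);print(f,[s.tolist() for s in st[1:] if s[4]>80])
im=cv2.imread("pics/w6.png");print(im[140:230:6,225:290:6].max(2))
E
```

```text
scene [[293, 109, 43, 39, 993]]
top [[153, 167, 26, 23, 356], [143, 193, 30, 24, 506]]
[(np.uint64(4404), np.float64(-0.025), -55, 0), (np.uint64(4428), np.float64(-0.02), -55, 0), (np.uint64(4492), np.float64(-0.02), -60, 0), (np.uint64(4495), np.float64(-0.03), -55, 0), (np.uint64(4528), np.float64(-0.015), -55, 0), (np.uint64(4541), np.float64(-0.015), -60, 0), (np.uint64(4558), np.float64(-0.025), -60, 0), (np.uint64(4584), np.float64(-0.01), -60, 0)]
pics/w2.png [[307, 42, 12, 9, 92], [140, 105, 98, 119, 6034], [270, 105, 81, 120, 8968], [146, 162, 32, 59, 1039]]
pics/w4.png [[97, 42, 16, 18, 230], [121, 208, 65, 13, 421], [96, 271, 13, 30, 218], [222, 277, 12, 25, 125]]
pics/w6.png []
[[219 145 127 127 127 126 128 126 223 220 218]
 [228 228 166 126 126 129 129 221 216 219 212]
 [203 227 229 214 129 127 172 218 220 219 224]
 [219 117 119 120 119  85 117 119 114 202 220]
 [223  75  74  74  70  70  70  75  75 127 221]
 [221  62  63  61  63  64  65  58  65 171 221]
 [217  64  62  62  62  64  64  57  64 182 223]
 [222  81  64  61  64  63  63  56  62 230 226]
 [217 135  61  62  63  61  62  55  62 200 227]
 [217 172  60  60  62  62  61  56  60 223 219]
 [215 206  58  59  61  63  61  53  58 221 224]
 [221 221  58  59  60  60  62  55  60 222 220]
 [212 221  56  58  60  60  61  54 103 221 228]
 [100  97  54  58  61  59  61  52 171 220 218]
 [157 165  45  58  59  59  61  52 102 156 156]]
```

arm_command:
  series: [0,0.07,0,0,0,0,0,0,0.14,0,0,0,0,0,0,0.19,0,0,0,0,0,0,0.19,0,0,0,0,0,0,0.19,0,0,0,0,0]

```text
t: 18.27
eef_pos: [0.5368, 0.2855, 0.3617]
ee_rot: [-3.14, -0.922, -1.744]
force: [-0.8, 0.3, -3.0]
width: 0.0158
gripper_force: 45.0
```

```bash
sed -i 's/arange(-110,61,5)/arange(-75,-30,3)/; s/\[-10,0,10\]/[-8,-4,0,4,8]/' tilt.py; python3 tilt.py;  python3 - <<'E'
from plan import *
s=arm.get_state();print(s['t'],s['eef_pos'],s['ee_rot'],s['q'],s['force'])
p,Rt=pose();v=Rt.inv().apply([0,0,-.08])/.1;print("80mm down in tool",v.round(3))
E
```

```text
scene [[289, 111, 42, 39, 983]]
top [[148, 166, 38, 27, 548], [138, 192, 42, 26, 752]]
[(np.uint64(4296), np.float64(-0.025), -57, 0), (np.uint64(4306), np.float64(-0.02), -60, 0), (np.uint64(4318), np.float64(-0.035), -57, 4), (np.uint64(4321), np.float64(-0.04), -57, 4), (np.uint64(4332), np.float64(-0.025), -57, 4), (np.uint64(4334), np.float64(-0.03), -57, 4), (np.uint64(4337), np.float64(-0.025), -60, 4), (np.uint64(4341), np.float64(-0.015), -57, 0)]
18.375 [0.53669584 0.28534954 0.36210326] [-3.13917072 -0.92230992 -1.74466674] [ 0.99054476  0.60023057  0.2003989   0.36076466 -2.02456517 -1.15240762] [-0.13425349  0.66513095 -2.69104085]
80mm down in tool [-0.638  0.001  0.483]
```

arm_command:
  series: [0,0.01,0,-0.2,0,0.15,0,0,0.02,0,-0.4,0,0.3,0,0,0.035,0,-0.6,0,0.45,0,0,0.035,0,-0.8,0,0.6,0]

```text
t: 18.88
eef_pos: [0.5361, 0.2856, 0.2573]
ee_rot: [3.139, -0.986, -1.74]
force: [0.5, 0.3, -4.1]
width: 0.0162
gripper_force: 45.0
```

```bash
python3 - <<'E'
from plan import *
s=arm.get_state();print(s['t'],s['eef_pos'],s['ee_rot'],s['force'])
p,Rt=pose();print(Rt.inv().apply([0,0,-.1]).round(3)/.1)
E
```

```text
18.875 [0.53612199 0.28560583 0.25726917] [ 3.1387442  -0.98584367 -1.73969271] [ 0.49976045  0.29404009 -4.08478711]
[-0.83 -0.    0.55]
```

arm_command:
  series: [0,0,0,-0.25,0,0.166,0,0,0,0,-0.5,0,0.331,0,0,0,0,-0.75,0,0.497,0,0,0,0,-1,0,0.663,0,0,0,0,-1,0,0.663,0]

```text
t: 19.5
eef_pos: [0.5354, 0.285, 0.137]
ee_rot: [3.136, -0.988, -1.737]
force: [1.0, -0.1, -4.0]
width: 0.016
gripper_force: 45.0
```

arm_command:
  series: [0,0,0,-0.06,0,0.04,0,0,0,0,-0.1,0,0.066,0,0,0,0,-0.1,0,0.066,0,0,0,0,-0.1,0,0.066,0]

```text
t: 20.0
eef_pos: [0.5367, 0.2864, 0.1292]
ee_rot: [-3.141, -0.981, -1.743]
force: [-0.0, 0.3, -4.6]
width: 0.0156
gripper_force: 45.0
```

arm_command:
  series: [0,0,0,-0.05,0,0.033,0,0,0,0,-0.08,0,0.053,0,0,0,0,-0.08,0,0.053,0,0,0,0,-0.08,0,0.053,0]

```text
t: 20.5
eef_pos: [0.5366, 0.2845, 0.1221]
ee_rot: [-3.14, -0.987, -1.744]
force: [-1.9, -7.8, 10.2]
width: 0.0157
gripper_force: 45.0
```

arm_command:
  series: [0,0,0,0,0,0,0,0,0,0,0,0,0,0,0,0,0,0,0,0,0,0,0,0,0,0,0,0]
  force: 6

```text
t: 21.0
eef_pos: [0.5366, 0.2864, 0.1189]
ee_rot: [-3.142, -0.982, -1.742]
force: [0.6, -2.3, 0.0]
width: 0.016
gripper_force: 6.0
```

```bash
sed -i 's/arange(-75,-30,3)/arange(-81,-30,3)/' tilt.py; python3 tilt.py
```

```text
scene [[285, 151, 36, 34, 751]]
top [[164, 184, 31, 22, 403], [156, 207, 35, 21, 501]]
[(np.uint64(3135), np.float64(-0.025), -63, 4), (np.uint64(3138), np.float64(-0.03), -60, 4), (np.uint64(3170), np.float64(-0.035), -60, 4), (np.uint64(3177), np.float64(-0.03), -63, 4), (np.uint64(3184), np.float64(-0.015), -63, 0), (np.uint64(3219), np.float64(-0.02), -60, 4), (np.uint64(3220), np.float64(-0.045), -60, 4), (np.uint64(3225), np.float64(-0.02), -63, 4)]
```

arm_command:
  series: [0,0,0,0,0,0,0.35,0,0,0,0,0,0,0.6,0,0,0,0,0,0,0.8,0,0,0,0,0,0,1,0,0,0,0,0,0,1,0,0,0,0,0,0,1]

```text
t: 21.85
eef_pos: [0.5366, 0.2863, 0.119]
ee_rot: [3.142, -0.982, -1.742]
force: [-0.1, 1.0, 0.4]
width: 0.0699
gripper_force: 0.0
```

arm_command:
  series: [0,0,0,0,0,-0.2,1,0,0,0,0,0,-0.5,1,0,0,0,0,0,-0.8,1,0,0,0,0,0,-0.8,1]

```text
t: 22.35
eef_pos: [0.5484, 0.3537, 0.1642]
ee_rot: [-3.139, -0.979, -1.743]
force: [-0.4, -0.3, -0.2]
width: 0.0876
gripper_force: 0.0
```

```bash
python3 - <<'E'
from plan import *
s=arm.get_state();print(s['t'],s['eef_pos'],s['ee_rot'],s['q'],s['force'],s['width'])
plan([.50,.32,.215],down(-1.74),2)
E
```

```text
22.35 [0.54838021 0.35366599 0.16420869] [-3.13895885 -0.97927601 -1.74299904] [ 1.03170807  0.85516834  0.21011576  0.31838142 -1.85785908 -1.26647904] [-0.38927473 -0.2651006  -0.19739788] 0.08761718663874742
1 [-0.0, -0.312, -0.0] [0.326, 0.21, 0.03] rows>= 2.6
2 [-0.001, -0.311, -0.001] [0.302, 0.209, -0.128] rows>= 2.6
end [0.5    0.3201 0.215 ]
```

arm_command:
  series: [0,-0.1,0,0.12,0.07,0,1,0,-0.2,0,0.22,0.14,0.02,1,0,-0.31,0,0.33,0.21,0.03,1,0,-0.31,0,0.33,0.21,0.03,1]

```text
t: 22.85
eef_pos: [0.5238, 0.3334, 0.1934]
ee_rot: [-3.138, -0.487, -1.746]
force: [1.3, 0.3, -0.1]
width: 0.0879
gripper_force: 0.0
```

arm_command:
  series: [0,-0.1,0,0.1,0.07,-0.04,1,0,-0.2,0,0.2,0.14,-0.08,1,0,-0.31,0,0.3,0.21,-0.13,1,0,-0.31,0,0.3,0.21,-0.13,1]

```text
t: 23.35
eef_pos: [0.499, 0.3164, 0.2166]
ee_rot: [-3.141, -0.005, -1.745]
force: [-0.1, 0.1, 0.1]
width: 0.088
gripper_force: 0.0
```

```bash
cat > bar.py <<'E'
from plan import *
import h,cv2
s=arm.get_state();print(s['t'],s['eef_pos'],s['ee_rot'])
im=arm.grab_frame("wrist");m=cv2.inRange(cv2.cvtColor(im,cv2.COLOR_BGR2HSV),(20,130,70),(35,255,255))
k,l,st,_=cv2.connectedComponentsWithStats(m);print([x.tolist() for x in st[1:] if x[4]>150])
C=[]
dk=(im.max(2)<75)
for r in range(60,215,10):
    c=np.where(m[r])[0]
    if len(c)<40: print(r,len(c));continue
    g=np.where(dk[r,c.min():c.max()])[0]+c.min()
    # longest dark run
    runs=np.split(g,np.where(np.diff(g)>2)[0]+1);q=max(runs,key=len)
    if len(q)<8: print(r,"nobar",c.min(),c.max());continue
    C.append((q[0],q[-1]+1,r));print(r,"yel",c.min(),c.max(),"bar",q[0],q[-1],h.watw(((q[0]+q[-1]+1)/2,r),.118)[:2].round(4),"w",np.linalg.norm(h.watw((q[0],r),.118)-h.watw((q[-1]+1,r),.118)).round(4))
rows=im[:,:,:].max(2)
E
python3 bar.py
```

```text
23.35 [0.4990453  0.31642257 0.21663639] [-3.14086052 -0.00459025 -1.74464072]
[[210, 95, 69, 147, 9506], [142, 97, 57, 144, 6312]]
60 0
70 0
80 0
90 0
100 nobar 148 278
110 nobar 143 278
120 nobar 144 278
130 nobar 144 278
140 nobar 145 278
150 nobar 145 278
160 nobar 146 278
170 nobar 147 278
180 nobar 147 277
190 nobar 148 277
200 nobar 149 277
210 nobar 151 277
```

```bash
python3 - <<'E'
from plan import *
import h,cv2
im=arm.grab_frame("wrist");m=cv2.inRange(cv2.cvtColor(im,cv2.COLOR_BGR2HSV),(20,130,70),(35,255,255))
for r in range(115,216,20):
    c=np.where(m[r])[0];j=np.argmax(np.diff(c));a,b=c[j]+1,c[j+1]
    print(r,a,b,h.watw(((a+b)/2,r),.118)[:2].round(4),np.linalg.norm(h.watw((a,r),.118)-h.watw((b,r),.118)).round(4))
print(im[80:110:2,204].max(1),im[230:300:3,204].max(1))
for uv in((278,110),(277,210),(142,100)): print(uv,h.watw(uv,.04).round(4))
for r in(90,94,96,98,100,270,276,279,282,285): print(r,h.watw((204,r),.118).round(4)[:2])
E
```

```text
115 193 213 [0.5283 0.2419] 0.0161
135 193 211 [0.5322 0.2574] 0.0146
155 194 211 [0.535  0.2733] 0.0139
175 195 211 [0.538  0.2895] 0.0133
195 196 212 [0.5409 0.3062] 0.0135
215 197 216 [0.5426 0.3238] 0.0164
[152 149 152 133  72  74  70  68  77  76  78  78  77  80  79] [ 70  68  68  65  64  62  61  59  75  92 102 112 110 113 108  91  50 148
 155 152 157 157 155 151]
(278, 110) [0.4633 0.2493 0.04  ]
(277, 210) [0.4816 0.3571 0.04  ]
(142, 100) [0.6051 0.2091 0.04  ]
90 [0.5238 0.2224]
94 [0.5244 0.2256]
96 [0.5247 0.2272]
98 [0.525  0.2287]
100 [0.5253 0.2303]
270 [0.5574 0.3759]
276 [0.559  0.3822]
279 [0.5598 0.3855]
282 [0.5607 0.3888]
285 [0.5615 0.3921]
```

The tote stands flat and upright. Its bar is centred at about (0.540, 0.303), yaw -0.17, and the bar width and end-to-end length both check out.

```bash
python3 - <<'E'
from plan import *
plan([.540,.303,.155],down(-1.741),1)
E
```

```text
1 [0.0, -0.006, -0.001] [0.07, -0.425, 0.598] rows>= 1.2
end [0.54  0.303 0.155]
```

arm_command:
  series: [0,0,0,0.03,-0.2,0.2,1,0,0,0,0.07,-0.425,0.6,1,0,0,0,0.07,-0.425,0.6,1,0,0,0,0.07,-0.425,0.6,1]

```text
t: 23.95
eef_pos: [0.5405, 0.3039, 0.1534]
ee_rot: [3.14, -0.011, -1.742]
force: [0.0, 0.4, 1.0]
width: 0.0878
gripper_force: 0.0
```

arm_command:
  series: [0,0,0,0,0,0.25,1,0,0,0,0,0,0.47,1,0,0,0,0,0,0.47,1,0,0,0,0,0,0.47,1]

```text
t: 24.45
eef_pos: [0.5407, 0.3045, 0.1094]
ee_rot: [-3.14, -0.007, -1.741]
force: [-0.7, -0.1, 1.6]
width: 0.0881
gripper_force: 0.0
```

arm_command:
  series: [0,0,0,0,0,0,0,0,0,0,0,0,0,0,0,0,0,0,0,0,0,0,0,0,0,0,0,0,0,0,0,0,0,0,0,0,0,0,0,0,0,0,0,0,0,0,0,0,0,0,0,0,0,0,0,0]
  force: 50

```text
t: 25.45
eef_pos: [0.54, 0.3036, 0.1079]
ee_rot: [3.141, -0.008, -1.742]
force: [-0.8, 0.5, -0.1]
width: 0.0155
gripper_force: 50.0
```

arm_command:
  series: [0,0,0,0,0,0,0,0,0,0,0,0,0,0,0,0,0,0,0,0,0]

```text
t: 25.82
eef_pos: [0.54, 0.3036, 0.1079]
ee_rot: [3.141, -0.008, -1.742]
force: [-0.5, 1.0, -0.6]
width: 0.0155
gripper_force: 50.0
```

arm_command:
  series: [0,0,0,0,0,-0.25,0,0,0,0,0,0,-0.6,0,0,0,0,0,0,-1,0]

```text
t: 26.2
eef_pos: [0.5395, 0.3038, 0.2077]
ee_rot: [3.14, -0.01, -1.743]
force: [1.8, 1.0, -4.6]
width: 0.0152
gripper_force: 50.0
```

arm_command:
  series: [0,0,0,0,0,-0.4,0,0,0.006,0,0,0,-0.8,0,0,0.006,0,0,0,-1,0,0,0.006,0,0,0,-1,0]

```text
t: 26.7
eef_pos: [0.5406, 0.3055, 0.309]
ee_rot: [-3.14, -0.015, -1.742]
force: [0.1, 0.3, -5.2]
width: 0.0156
gripper_force: 50.0
```

```bash
python3 - <<'E'
from plan import *
s=arm.get_state();print(s['t'],s['eef_pos'],s['ee_rot'],s['force'],s['width'])
import cv2,h
im=arm.grab_frame("wrist");print(im[60:130:4,254].max(1))
plan([.42,0,.325],down(-1.741),4)
E
```

```text
26.7 [0.54060811 0.30547598 0.30901273] [-3.14044579 -0.01526127 -1.74237426] [ 0.0769685   0.32113938 -5.23171811] 0.015609901323040474
[152 148 151 149 152  62  66  65  56  68  68  70  72  71  73  75  75  75]
1 [0.0, -0.003, -0.0] [0.804, 0.165, -0.03] rows>= 1.3
2 [0.0, -0.002, -0.0] [0.803, 0.166, -0.035] rows>= 1.3
3 [0.0, -0.003, -0.001] [0.803, 0.165, -0.036] rows>= 1.3
4 [0.0, -0.003, 0.0] [0.803, 0.166, -0.041] rows>= 1.3
end [0.42  0.    0.325]
```

arm_command:
  series: [0,-0.005,0,0.25,0.05,-0.02,0,0,-0.01,0,0.52,0.11,-0.03,0,0,-0.01,0,0.8,0.165,-0.04,0]

```text
t: 27.12
eef_pos: [0.5093, 0.228, 0.3111]
ee_rot: [3.139, -0.004, -1.742]
force: [1.0, 0.4, -4.0]
width: 0.0153
gripper_force: 50.0
```

arm_command:
  series: [0,0,0,0.27,0.05,-0.01,0,0,0,0,0.54,0.11,-0.02,0,0,0,0,0.8,0.165,-0.035,0]

```text
t: 27.5
eef_pos: [0.4798, 0.1516, 0.3167]
ee_rot: [3.141, -0.002, -1.742]
force: [0.7, 0.1, -4.2]
width: 0.0156
gripper_force: 50.0
```

arm_command:
  series: [0,0,0,0.27,0.05,-0.01,0,0,0,0,0.54,0.11,-0.02,0,0,0,0,0.8,0.165,-0.035,0]

```text
t: 27.88
eef_pos: [0.4499, 0.0755, 0.3208]
ee_rot: [-3.141, -0.001, -1.742]
force: [0.2, 0.4, -3.5]
width: 0.016
gripper_force: 50.0
```

arm_command:
  series: [0,0,0,0.27,0.05,-0.01,0,0,0,0,0.54,0.11,-0.02,0,0,0,0,0.8,0.165,-0.035,0,0,0,0,0.8,0.165,-0.035,0]

```text
t: 28.38
eef_pos: [0.4198, -0.0007, 0.3248]
ee_rot: [-3.141, -0.001, -1.744]
force: [0.8, -1.1, -4.3]
width: 0.0161
gripper_force: 50.0
```

```bash
python3 - <<'E'
from plan import *
s=arm.get_state();print(s['t'],s['eef_pos'],s['ee_rot'],s['q'],s['force'],s['width'])
plan([.382,-.268,.28],down(-1.741),3)
E
```

```text
28.375 [ 0.41976691 -0.00068161  0.32477063] [-3.14070330e+00 -1.03056395e-03 -1.74402914e+00] [ 0.47420057 -0.12677717 -0.3775      0.0014023  -1.31998593 -0.6477809 ] [ 0.840245   -1.09976004 -4.28767391] 0.016084272861214246
1 [-0.0, -0.0, -0.001] [0.899, -0.029, 0.15] rows>= 1.5
2 [-0.0, -0.0, -0.0] [0.9, -0.028, 0.15] rows>= 1.5
3 [-0.001, -0.001, -0.001] [0.899, -0.029, 0.151] rows>= 1.5
end [ 0.382 -0.268  0.28 ]
```

arm_command:
  series: [0,0,0,0.25,-0.01,0,0,0,0,0,0.58,-0.02,0,0,0,0,0,0.9,-0.03,0,0]

```text
t: 28.75
eef_pos: [0.4082, -0.0888, 0.3245]
ee_rot: [-3.141, -0.001, -1.742]
force: [0.9, -0.1, -4.4]
width: 0.016
gripper_force: 50.0
```

arm_command:
  series: [0,0,0,0.3,-0.01,0,0,0,0,0,0.6,-0.02,0,0,0,0,0,0.9,-0.03,0,0]

```text
t: 29.12
eef_pos: [0.3958, -0.1781, 0.3246]
ee_rot: [-3.141, -0.001, -1.742]
force: [0.4, 0.3, -4.0]
width: 0.0155
gripper_force: 50.0
```

arm_command:
  series: [0,0,0,0.3,-0.01,0.15,0,0,0,0,0.6,-0.02,0.3,0,0,0,0,0.9,-0.03,0.45,0,0,0,0,0.9,-0.03,0.45,0,0,0,0,0.9,-0.03,0.45,0]

```text
t: 29.75
eef_pos: [0.3836, -0.2665, 0.2799]
ee_rot: [-3.141, -0.002, -1.743]
force: [0.7, 0.2, -3.7]
width: 0.0155
gripper_force: 50.0
```

```bash
cat > hk.py <<'E'
from plan import *
import h,cv2
s=arm.get_state();print(s['t'],s['eef_pos'],s['ee_rot'],s['force'],s['width'])
im=arm.grab_frame("wrist");cv2.imwrite("pics/whk.png",im)
tp=arm.grab_frame("top");cv2.imwrite("pics/thk.png",tp);sc=arm.grab_frame("scene");cv2.imwrite("pics/shk.png",sc)
# red cross plate in wrist view: its top edge is at z=.242
m=cv2.inRange(cv2.cvtColor(im,cv2.COLOR_BGR2HSV),(0,150,60),(6,255,255))|cv2.inRange(cv2.cvtColor(im,cv2.COLOR_BGR2HSV),(174,150,60),(180,255,255))
k,l,st,_=cv2.connectedComponentsWithStats(m);print([x.tolist() for x in st[1:] if x[4]>60])
i=1+np.argmax(st[1:,4]);c=max(cv2.findContours((l==i).astype(np.uint8),0,2)[0],key=cv2.contourArea)
for p in cv2.approxPolyDP(c,3,True)[:,0]: print(p,h.watw(p.astype(float),.242)[:2].round(4))
E
python3 hk.py
python3 - <<'E'
from plan import *
plan([.559-.01*.985,-.301+.01*.17,.28],down(-1.741),2)
E
```

```text
29.75 [ 0.38362906 -0.26645829  0.27985987] [-3.14148358e+00 -1.60010877e-03 -1.74279378e+00] [ 0.72343361  0.16837819 -3.67081325] 0.015518042008932594
[[0, 169, 44, 34, 638]]
[ 43 182] [ 0.5332 -0.3224]
[ 36 181] [ 0.5403 -0.3246]
[ 33 186] [ 0.5451 -0.3215]
[ 34 179] [ 0.5419 -0.3264]
[ 29 179] [ 0.5474 -0.3275]
[ 27 187] [ 0.5522 -0.322 ]
[ 21 186] [ 0.5589 -0.324 ]
[ 26 182] [ 0.5517 -0.3259]
[ 22 181] [ 0.556  -0.3275]
[ 20 171] [ 0.5552 -0.3354]
[ 26 169] [ 0.5478 -0.3355]
[  1 174] [ 0.5801 -0.338 ]
[  0 202] [ 0.5927 -0.316 ]
1 [-0.0, -0.001, -0.0] [0.024, -0.842, 0.002] rows>= 1.3
2 [-0.001, -0.0, -0.0] [0.024, -0.842, 0.003] rows>= 1.3
end [ 0.5491 -0.2993  0.28  ]
```

arm_command:
  series: [0,0,0,0,-0.2,0,0,0,0,0,0,-0.4,0,0,0,0,0,0,-0.62,0,0,0,0,0,0,-0.84,0,0,0,0,0,0,-0.84,0,0]

```text
t: 30.52
eef_pos: [0.4686, -0.2808, 0.2789]
ee_rot: [3.141, -0.002, -1.741]
force: [-0.1, 0.4, -3.8]
width: 0.0158
gripper_force: 50.0
```

```bash
python3 hk.py; python3 - <<'E'
import h,cv2,numpy as np
# bright prong pixels in wrist image vs prediction for fitted hook
im=cv2.imread("pics/whk.png");c=h._a.camera_model("wrist");f=192/np.tan(np.radians(c["fovy"]/2));P=c["pose"]
def pw(p):
    q=P[:3,:3].T@(np.array(p)-P[:3,3]);r=np.hypot(q[0],q[1]);th=np.arctan2(r,q[2]);return np.array([c["cx"]+f*th*q[0]/r,c["cy"]+f*th*q[1]/r])
C,S=np.cos(-.17),np.sin(-.17)
for y in(-.04,.04):
  for x in(-.044,0,.05,.098): print(x,y,pw([.559+C*x-S*y,-.301+S*x+C*y,.235]).round(0))
E
```

```text
30.525 [ 0.46863346 -0.28083779  0.27885551] [ 3.14069889e+00 -1.75959266e-03 -1.74144034e+00] [-0.05148845  0.43201269 -3.75787771] 0.015831143499779304
[[0, 145, 74, 78, 2513]]
[ 73 166] [ 0.5822 -0.3428]
[ 29 179] [ 0.6284 -0.3423]
[ 26 167] [ 0.6282 -0.3517]
[ 11 163] [ 0.6445 -0.3584]
[ 13 155] [ 0.6397 -0.3637]
[ 24 153] [ 0.6266 -0.3622]
[ 24 146] [ 0.6249 -0.3672]
[  1 148] [ 0.6526 -0.3724]
[  5 186] [ 0.6598 -0.3425]
[  1 192] [ 0.6676 -0.3388]
[  7 219] [ 0.6712 -0.3156]
[ 13 222] [ 0.6644 -0.3121]
[ 50 204] [ 0.6139 -0.3202]
[ 56 195] [ 0.6051 -0.3257]
[ 51 193] [ 0.6095 -0.328 ]
[ 56 192] [ 0.6043 -0.3279]
[ 54 186] [ 0.6045 -0.3325]
[ 50 187] [ 0.6087 -0.3325]
[ 54 184] [ 0.604  -0.3339]
[ 52 176] [ 0.6038 -0.3398]
-0.044 -0.04 [176. 157.]
0 -0.04 [114. 158.]
0.05 -0.04 [ 56. 161.]
0.098 -0.04 [ 14. 164.]
-0.044 0.04 [185. 268.]
0 0.04 [129. 265.]
0.05 0.04 [ 75. 260.]
0.098 0.04 [ 33. 255.]
```

arm_command:
  series: [0,0,0,0,-0.12,0,0,0,0,0,0,-0.24,0,0,0,0,0,0,-0.36,0,0,0,0,0,0,-0.36,0,0]

```text
t: 31.18
eef_pos: [0.5027, -0.287, 0.2792]
ee_rot: [3.141, -0.002, -1.742]
force: [0.2, 0.7, -4.0]
width: 0.0156
gripper_force: 50.0
```

```bash
python3 - <<'E'
import cv2,numpy as np
im=cv2.imread("pics/whk.png");hsv=cv2.cvtColor(im,cv2.COLOR_BGR2HSV)
for c in(90,114,150): print(c,[(r,*hsv[r,c,1:].tolist()) for r in range(136,184,3)])
E
```

```text
90 [(136, 15, 155), (139, 15, 154), (142, 15, 154), (145, 14, 145), (148, 14, 147), (151, 15, 150), (154, 5, 151), (157, 5, 161), (160, 3, 158), (163, 13, 121), (166, 135, 70), (169, 131, 70), (172, 135, 70), (175, 138, 70), (178, 138, 70), (181, 137, 69)]
114 [(136, 0, 87), (139, 3, 88), (142, 0, 88), (145, 0, 87), (148, 0, 88), (151, 78, 91), (154, 5, 160), (157, 3, 161), (160, 2, 160), (163, 38, 101), (166, 138, 72), (169, 142, 72), (172, 51, 80), (175, 3, 85), (178, 0, 85), (181, 0, 85)]
150 [(136, 152, 243), (139, 153, 243), (142, 153, 244), (145, 153, 243), (148, 154, 243), (151, 104, 181), (154, 8, 166), (157, 6, 166), (160, 8, 165), (163, 143, 220), (166, 155, 244), (169, 154, 243), (172, 154, 243), (175, 155, 244), (178, 155, 243), (181, 155, 243)]
```

The prong shows in the wrist view at rows 154-161, within 1-2 px of the prediction. It runs over the tote's wall as planned, and nothing is touching, so I'll go on to the seat.

arm_command:
  series: [0,0,0,0,-0.12,0,0,0,0,0,0,-0.24,0,0,0,0,0,0,-0.36,0,0,0,0,0,0,-0.48,0,0,0,0,0,0,-0.48,0,0]

```text
t: 31.8
eef_pos: [0.5499, -0.2952, 0.2791]
ee_rot: [3.141, -0.002, -1.742]
force: [0.2, 0.8, -3.8]
width: 0.0156
gripper_force: 50.0
```

arm_command:
  series: [0,0,0,0,0,0.08,0,0,0,0,0,0,0.15,0,0,0,0,0,0,0.2,0,0,0,0,0,0,0.23,0,0,0,0,0,0,0.23,0]

```text
t: 32.42
eef_pos: [0.5489, -0.2951, 0.2565]
ee_rot: [3.141, -0.002, -1.742]
force: [-0.6, 0.1, -4.0]
width: 0.0149
gripper_force: 50.0
```

arm_command:
  series: [0,0,0,0,0,0.03,0,0,0,0,0,0,0.045,0,0,0,0,0,0,0.055,0,0,0,0,0,0,0.055,0]

```text
t: 32.92
eef_pos: [0.5491, -0.2951, 0.2512]
ee_rot: [3.142, -0.002, -1.742]
force: [-0.1, -0.5, -3.3]
width: 0.0156
gripper_force: 50.0
```

arm_command:
  series: [0,0,0,0,0,0.02,0,0,0,0,0,0,0.02,0,0,0,0,0,0,0.02,0]

```text
t: 33.3
eef_pos: [0.5492, -0.2952, 0.2508]
ee_rot: [-3.14, -0.002, -1.742]
force: [-3.0, 4.0, 5.9]
width: 0.0158
gripper_force: 50.0
```

The bar sits on the prongs (contact at the expected height). I'll release gently and withdraw upwards.

arm_command:
  series: [0,0,0,0,0,0,0,0,0,0,0,0,0,0,0,0,0,0,0,0,0]
  force: 5

```text
t: 33.67
eef_pos: [0.5494, -0.2953, 0.2507]
ee_rot: [-3.14, -0.002, -1.742]
force: [-2.2, 2.5, 6.2]
width: 0.0157
gripper_force: 5.0
```

arm_command:
  series: [0,0,0,0,0,0,0.25,0,0,0,0,0,0,0.4,0,0,0,0,0,0,0.5,0,0,0,0,0,0,0.65,0,0,0,0,0,0,0.65,0,0,0,0,0,0,0.65]

```text
t: 34.42
eef_pos: [0.5491, -0.2951, 0.2491]
ee_rot: [3.142, -0.002, -1.742]
force: [-0.6, -1.2, 0.2]
width: 0.0564
gripper_force: 0.0
```

arm_command:
  series: [0,0,0,0,0,-0.1,0.65,0,0,0,0,0,-0.3,0.65,0,0,0,0,0,-0.6,0.65,0,0,0,0,0,-1,0.65,0,0,0,0,0,-1,0.65]

```text
t: 35.05
eef_pos: [0.5503, -0.2957, 0.3539]
ee_rot: [-3.135, -0.003, -1.742]
force: [1.1, -0.1, -0.4]
width: 0.057
gripper_force: 0.0
```

```bash
cat > chk.py <<'E'
from plan import *
import h,cv2
s=arm.get_state();print(s['t'],s['eef_pos'],s['force'],s['width'])
im=arm.grab_frame("wrist");m=cv2.inRange(cv2.cvtColor(im,cv2.COLOR_BGR2HSV),(20,130,70),(35,255,255))
k,l,st,_=cv2.connectedComponentsWithStats(m);print([x.tolist() for x in st[1:] if x[4]>150])
for r in range(100,216,20):
    c=np.where(m[r])[0]
    if len(c)<9: continue
    j=np.argmax(np.diff(c));a,b=c[j]+1,c[j+1];print(r,c.min(),a,b,c.max(),h.watw(((a+b)/2,r),.261)[:2].round(4))
E
python3 chk.py
```

```text
35.05 [ 0.55032938 -0.29571421  0.3539339 ] [ 1.08338746 -0.14996117 -0.37265488] 0.05695074065232519
[[178, 101, 70, 38, 2451], [265, 101, 57, 148, 6986], [66, 139, 14, 15, 176], [178, 147, 70, 77, 5066], [204, 232, 44, 17, 668]]
120 178 247 266 321 [ 0.5384 -0.3589]
140 68 78 290 320 [ 0.5967 -0.3541]
160 179 248 265 320 [ 0.5437 -0.3283]
180 180 248 265 319 [ 0.5464 -0.3125]
200 182 248 265 317 [ 0.5492 -0.2963]
```

arm_command:
  series: [0,0,0,0,0,-0.5,0.65,0,0,0,0,0,-1,0.65,0,0,0,0,0,-1,0.65]

```text
t: 35.48
eef_pos: [0.5498, -0.2955, 0.4534]
ee_rot: [-3.135, -0.003, -1.742]
force: [0.0, -0.1, -0.9]
width: 0.0569
gripper_force: 0.0
```

arm_command:
  series: [0,0,0,0,0.3,0,0.65,0,0,0,0,0.6,0,0.65,0,0,0,0,1,0,0.65,0,0,0,0,1,0,0.65,0,0,0,0,1,0,0.65]

```text
t: 36.1
eef_pos: [0.4506, -0.2776, 0.4487]
ee_rot: [3.141, -0.001, -1.742]
force: [0.4, -0.2, 0.1]
width: 0.057
gripper_force: 0.0
```

```bash
cat > chk2.py <<'E'
from plan import *
import h,cv2
s=arm.get_state();print(s['t'],s['eef_pos'],s['force'])
c=arm.camera_model("wrist");im=arm.grab_frame("wrist");sc=arm.grab_frame("scene");tp=arm.grab_frame("top")
hs=lambda i:cv2.inRange(cv2.cvtColor(i,cv2.COLOR_BGR2HSV),(20,130,70),(35,255,255))
f=192/np.tan(np.radians(c["fovy"]/2));P=c["pose"]
def pw(p):
    q=P[:3,:3].T@(np.array(p)-P[:3,3]);r=np.hypot(q[0],q[1]);th=np.arctan2(r,q[2]);return [c["cx"]+f*th*q[0]/r,c["cy"]+f*th*q[1]/r]
# silhouette score against pitch/roll of the hanging tote
box=np.array([(x,y,z) for x in(-.067,.06) for y in(-.086,.086) for z in(0,.04)]+[(.09,y,z) for y in(-.086,.086) for z in(.012,.03)])-[0,0,.092]
def P3(pi,ro,dy): return np.array([.5495,-.2955,.235])+R.from_euler("ZYX",[-.172,pi,ro],degrees=False).apply(box+[0,dy,0])
for name,i,pr in(("wrist",im,pw),("scene",sc,lambda p:h.proj("scene",p)),("top",tp,lambda p:h.proj("top",p))):
    k,l,st,ce=cv2.connectedComponentsWithStats(hs(i));res=[]
    q0=np.array([pr(p) for p in P3(0,0,-.006)]);lo,hi=q0.min(0)-12,q0.max(0)+12
    ok=[j for j in range(1,k) if st[j,4]>15 and (ce[j]>lo).all() and (ce[j]<hi).all()];m=np.isin(l,ok).astype(np.uint8);print(name,int(m.sum()))
    for pi in range(-20,21,2):
      for ro in range(-12,13,4):
        for dy in(-.012,-.006,0):
          q=np.array([pr(p) for p in P3(np.radians(pi),np.radians(ro),dy)],np.float32);z=np.zeros(i.shape[:2],np.uint8);cv2.fillConvexPoly(z,cv2.convexHull(q).round().astype(int),1)
          res.append((int(20*(m&(1-z)).sum()+z.sum()),pi,ro,dy))
    print(sorted(res)[:4])
o=cv2.imread("pics/top0.png");d=(cv2.absdiff(o,tp).max(2)>40).astype(np.uint8);k,l,st,ce=cv2.connectedComponentsWithStats(d)
print("top changes",[x.tolist() for x in st[1:] if x[4]>12])
o=cv2.imread("pics/scene0.png");d=(cv2.absdiff(o,sc).max(2)>40).astype(np.uint8);k,l,st,ce=cv2.connectedComponentsWithStats(d)
print("scene changes",[x.tolist() for x in st[1:] if x[4]>12])
cv2.imwrite("pics/tend.png",tp);cv2.imwrite("pics/send.png",sc)
E
python3 chk2.py
```

```text
36.1 [ 0.45056499 -0.27764394  0.44873974] [ 0.37232442 -0.17781283  0.12441043]
wrist 9041
[(12431, 0, 0, 0), (12514, 0, 4, -0.006), (12531, 2, 0, 0), (12544, 0, 8, -0.006)]
scene 1586
[(2405, 0, 0, 0), (2445, 2, 4, -0.006), (2448, 0, 4, -0.006), (2475, 2, 8, -0.006)]
top 716
[(2092, 20, -8, 0), (2092, 20, 8, -0.006), (2095, 20, 4, 0), (2097, 20, 0, 0)]
top changes [[234, 134, 192, 250, 17768], [132, 181, 55, 46, 1680], [246, 181, 14, 28, 146], [229, 184, 14, 11, 83], [230, 198, 13, 6, 56], [0, 255, 64, 48, 1781], [71, 277, 8, 12, 49], [230, 329, 3, 6, 14], [153, 330, 75, 54, 2849], [0, 347, 164, 37, 3578], [251, 349, 15, 23, 213], [244, 365, 5, 4, 16], [248, 381, 8, 3, 21]]
scene changes [[93, 0, 17, 7, 85], [142, 0, 21, 15, 232], [179, 0, 19, 14, 26], [285, 0, 23, 5, 48], [284, 3, 20, 6, 29], [120, 6, 6, 4, 17], [268, 8, 45, 56, 996], [118, 12, 9, 11, 65], [157, 16, 90, 109, 3407], [118, 20, 41, 60, 675], [181, 38, 13, 9, 42], [118, 43, 7, 10, 60], [107, 55, 11, 16, 112], [121, 54, 2, 11, 18], [295, 54, 5, 11, 32], [277, 66, 5, 6, 21], [109, 69, 9, 22, 131], [119, 74, 5, 8, 20], [117, 106, 51, 58, 597], [161, 122, 9, 7, 14], [173, 126, 8, 9, 51], [279, 135, 48, 47, 1202], [144, 150, 40, 25, 293], [157, 167, 42, 35, 780], [264, 196, 6, 3, 13], [262, 199, 5, 6, 18], [272, 199, 9, 12, 43], [254, 203, 5, 7, 17], [247, 208, 8, 7, 36], [265, 210, 10, 10, 33], [172, 218, 66, 65, 2087]]
```

```bash
python3 -c "
from station import arm
print(arm.job_done())"
```

```text
the job is handed in; nothing more can be done
None
```

I handed the job in at about 36 s: the tote is empty and hangs level by its bar on both prongs. All four cleats should be in the hopper, judging by the tote's empty weight and the pile I saw there. On the way, a refused move made the held tote bump a prong at about 44 N, so I set it down on the bench and regripped it before hanging it.

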